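# Clamp a batch of brackets in the cam quick-release fixture

## Task

Shut off the fixture's air by pulling the orange slide-valve knob fully out, flip the red cam lever right over to open the clamp, and load every aluminium bracket from the bench side by side on the bed, upright, each with the bare end of its flange under the yellow cam bar (no overhang past the bar's ends) and pushed straight back against the stop. Adjust the blue wing nut, only while the lever is open, so that when you flip the lever fully closed again the gauge needle stands in the green band; only once it is clamped like that push the valve knob fully home. Leave the screwdriver, jar and blue bin where they are.

Things in the scene. Friction and masses are not known exactly. Their poses are not given: they have to be found in the camera images.
- fixture: grey fixed clamping fixture. Origin: on the bench; x points away from the robot (towards the back stop), y left, z up. Steel bed 40 mm up, x -100 to +8 mm, y -120 to +120 mm. Back stop: face at x = +10 mm, y -105 to +105, 10 mm high above the bed. Base ends at x = +150 mm; the gauge dial, 72 mm wide, lies on it at x = +112, y = 0. A grey yoke above the stop carries the cam bar
- bed_home (a point): on the bed at fixture (-30, 0, 40) mm, axes as the fixture: where the origin of a bracket in the middle lies when pushed home. Three brackets fit side by side at y = -66, 0, +66 mm; origins within 80 mm of the middle are wholly under the cam bar
- cam_low (a point): lowest line of the yellow cam bar as it will be when the lever is closed (middle of the bar, fixture x = -4 mm); opening the lever lifts the bar's underside 8 mm above this. The bar is an eccentric 28 mm in diameter, 210 mm long, along fixture y. The nut moves this point 1 mm per rad. World z 2.25 mm lower than the flange tops would be on an unloaded bed gives needle 0.9
- lever (a joint): red cam lever on the fixture's left, one piece with the cam bar: 0 = closed (pointing to the robot, 30 degrees above level), 2.1 rad = fully open (over the top, pointing away from the robot, 30 degrees above level). Closed means under 0.15. It stays where it is left; it takes 2 to 5 N at the grip. Closing it rubs the brackets towards the stop
- lever_pivot (a point): hinge axis of lever and cam (along fixture y), at fixture x = -4, y = 165 mm, about 71 to 75 mm up
- lever_grip (a point): point in the lever arm, 95 mm from the pivot (the arm ends at 112 mm); the arm is 14 mm thick along fixture y and 22 mm deep, and can be pinched across fixture y from above, or pushed
- nut (a joint): blue wing nut on the upright screw through the yoke: rad, grows clockwise seen from above; clockwise lowers the cam bar 1 mm per rad (more tension), anticlockwise raises it. It starts too loose. Friction torque 0.06 N m
- nut_grip (a point): grip point of the wing nut on its axis, 14 mm below the top of the wings; wings are one upright plate 64 mm long, 13 mm thick, 34 mm high, along this point's x axis; the yoke's top is 33 to 37 mm below this point
- gauge (a joint): black needle of the clamp gauge: 0 rad = no tension (points to fixture +y), turns clockwise from above 0.4 rad per mm that the sprung bed (5 N/mm after 20 N) is pressed down, so 0.4 rad per rad of nut once the cam presses. Green band 0.6 to 1.2 rad, yellow below, red above. It reads only when the lever is closed on brackets
- valve: fixed aluminium air-valve block 75 x 60 x 82 mm high. Origin: on the bench, middle of the front face; x points into the block, the knob comes out along -x, 55 mm above the bench
- valve_knob (a joint): orange pull knob: 0 m = home (air on), 0.030 m = fully out towards -x of the block (air off). Detents at both ends: it takes about 7 N to move off either end and snaps on past the middle
- knob_grip (a point): centre of the orange knob, a round knob 34 mm in diameter and 26 mm long lying along the valve's x; 42 mm before the block's face when home, 72 mm when out
- bracket1: loose aluminium bracket, 0.3 kg. Flange 80 (x) x 56 (y) x 14 mm; on it an upright lug to grip, 20 mm thick across y, 36 mm long in x, centred at x = -17 mm, round top 64 mm above the underside, dark bore along y. Origin: centre of the flange's underside, z up; the bare 39 mm of flange on the +x side goes under the cam bar; may be absent
- bracket2: another bracket like bracket1; may be absent
- bracket3: another bracket like bracket1; may be absent
- bracket4: another bracket like bracket1; may be absent
- bin: bystander: blue bin 120 x 100 x 60 mm; leave alone
- driver: bystander: screwdriver 200 mm long; leave alone
- jar: bystander: amber jar 60 mm in diameter, 75 mm high; leave alone
Not all that is in view belongs to the job. What is shaped like the bracket1 but brown, pink or turquoise is not meant.

How it is judged (in metres and radians):
On the way, in this order (a step that is already met when the one before it is completed fails the run):
1. air valve knob pulled fully out (at least 25 of 30 mm) (value of joint valve_knob above 0.025 m), for 0.2 s.
2. cam lever flipped open (beyond 1.8 rad) with the air off (value of joint valve_knob above 0.025 m and value of joint lever above 1.8 rad), for 0.2 s.
3. every bracket on the bed under the bar, against the stop, lever still open (x of each of bracket1, bracket2, bracket3, bracket4 in the frame of fixture above -0.036 m and y of bracket1 in the frame of fixture between -0.083 and 0.083 m and z of bracket1 in the frame of fixture between 0.034 and 0.043 m and angle between each of bracket1, bracket2, bracket3, bracket4's own z axis and vertical below 0.06 rad and angle between the x axis of each of bracket1, bracket2, bracket3, bracket4 and the x axis of fixture, either way round below 0.15 rad and y of bracket2 in the frame of fixture between -0.083 and 0.083 m and z of bracket2 in the frame of fixture between 0.034 and 0.043 m and y of bracket3 in the frame of fixture between -0.083 and 0.083 m and z of bracket3 in the frame of fixture between 0.034 and 0.043 m and y of bracket4 in the frame of fixture between -0.083 and 0.083 m and z of bracket4 in the frame of fixture between 0.034 and 0.043 m and value of joint lever above 1.5 rad), for 0.2 s.
4. lever closed on the brackets with the needle in the green band, air still off (x of each of bracket1, bracket2, bracket3, bracket4 in the frame of fixture above -0.036 m and y of bracket1 in the frame of fixture between -0.083 and 0.083 m and z of bracket1 in the frame of fixture between 0.034 and 0.043 m and angle between each of bracket1, bracket2, bracket3, bracket4's own z axis and vertical below 0.06 rad and angle between the x axis of each of bracket1, bracket2, bracket3, bracket4 and the x axis of fixture, either way round below 0.15 rad and y of bracket2 in the frame of fixture between -0.083 and 0.083 m and z of bracket2 in the frame of fixture between 0.034 and 0.043 m and y of bracket3 in the frame of fixture between -0.083 and 0.083 m and z of bracket3 in the frame of fixture between 0.034 and 0.043 m and y of bracket4 in the frame of fixture between -0.083 and 0.083 m and z of bracket4 in the frame of fixture between 0.034 and 0.043 m and value of joint gauge between 0.6 and 1.2 rad and value of joint lever below 0.15 rad and value of joint valve_knob above 0.025 m), for 0.3 s.
5. air valve knob pushed home (value of joint valve_knob below 0.004 m and value of joint lever below 0.15 rad and value of joint gauge between 0.6 and 1.2 rad), for 0.2 s.
At the end, for the whole second after the job is handed in: Every bracket present stands upright on the bed, origin within 6 mm of pushed-home against the stop, within 83 mm of the fixture's middle, turned less than 0.15 rad, at rest; lever under 0.15 rad; gauge 0.6 to 1.2 rad; valve knob under 4 mm (all of step 5 and x of each of bracket1, bracket2, bracket3, bracket4 in the frame of fixture above -0.036 m and y of bracket1 in the frame of fixture between -0.083 and 0.083 m and z of bracket1 in the frame of fixture between 0.034 and 0.043 m and angle between each of bracket1, bracket2, bracket3, bracket4's own z axis and vertical below 0.06 rad and angle between the x axis of each of bracket1, bracket2, bracket3, bracket4 and the x axis of fixture, either way round below 0.15 rad and y of bracket2 in the frame of fixture between -0.083 and 0.083 m and z of bracket2 in the frame of fixture between 0.034 and 0.043 m and y of bracket3 in the frame of fixture between -0.083 and 0.083 m and z of bracket3 in the frame of fixture between 0.034 and 0.043 m and y of bracket4 in the frame of fixture between -0.083 and 0.083 m and z of bracket4 in the frame of fixture between 0.034 and 0.043 m and linear speed of each of bracket1, bracket2, bracket3, bracket4 below 0.02 m/s); the robot touches nothing.
It fails at once if screwdriver, jar or bin moved more than 30 mm (distance of any of bin, driver, jar from where it was at the start of the episode above 0.03 m).
It fails at once if air on (knob less than 8 mm out) while the clamp lever is open (value of joint valve_knob below 0.008 m and value of joint lever above 0.6 rad).
It fails at once if wing nut turned while the lever is closed (value of joint lever below 0.15 rad and (velocity of joint nut above 0.6 rad/s or velocity of joint nut below -0.6 rad/s) and distance between the grasp point and nut_grip below 0.04 m).
Of bracket1, bracket2, bracket3, bracket4 only 2 to 3 are there at a start; the rules pass over those that are not, and their reading is None.
At some moment in a run one of bracket1, bracket2, bracket3, bracket4 may be knocked a few centimetres aside while the robot is not near it.
Once in a run the grip may slacken for a moment while it holds something.
It also fails if it takes over 210 s, if anything falls off the work surface, if the arm or the gripper's body presses on something with over 40 N, if the wrist force passes 120 N, or if a joint passes its speed limit or range.

## Robot

A 7-joint arm with a two-finger parallel gripper is mounted at the origin on the work surface. World frame = base frame: x ahead of the robot, y to its left, z up, the work surface at z = 0. Lengths are in m, angles in degrees, forces in N, time in s.
With the tool pointing down it reaches from about 0.35 to 0.775 m from the base axis. Payload 3.1 kg.
Tool frame: the origin (TCP) lies midway between the tips of the shut fingers; the grasp point (between the pads) lies bot.grasp_offset behind it (bot.grasp_offset is the distance from the TCP to the grasp point, in m); y points along the fingers, x is the direction in which the jaws open and shut, and the axes are right-handed (so a half turn about y gives the same grasp; the last joint's range is limited). The gripper opens to 85 mm and grips with 20 to 120 N. Pads are 22 mm wide; open, the fingers measure 114 mm over their backs; the gripper's body (76 mm by 85 mm) begins 54 mm behind the grasp point. The pads swing forward as they close: fully open they stand 13 mm farther back than shut.
Start: joints at [-67.535, 17.813, 0.802, 86.603, -0.252, 75.585, -1.558], TCP at [0.231, 0.499, 0.231] pointing down, gripper open.
Joint ranges: [-154.91, 154.91], [-16.99, 109.72], [-72.82, 74.43], [7.12, 147.25], [-82.49, 262.49], [11.32, 116.49], [-174.64, 174.64]. Speed limits (degrees/s): [159.86, 159.86, 180, 180, 180, 180, 180].

## Interface

Orientations are given as [roll, pitch, yaw] about the fixed x, y, z axes, in that order (R = Rz(yaw) Ry(pitch) Rx(roll)).
In Python, from station import bot gives the robot as it stands.
- The arm moves only by the tool jog_arm, never from a script. Its arguments are lists of equal length, an entry for each row: "delta_pos": the shift along the tool's x, y, z in mm, a list of three; "roll": the turn about the tool's y in rad; "hand": the closure in counts, from 0 (fully open) to 255 (shut). A call has 1 to 12 rows; each row is the pose to reach, as a shift and turn from the pose commanded when the call began, along the tool's axes at that moment; what a row does not reach only later rows make up. A row lasts 1/12 s, in which the tool goes at most 41.7 mm and 7.16 degrees, less where a joint would pass 70% of its speed; a pose out of reach is approached as far as the arm can. A call with a gripper value outside its range is refused whole. The fingers move at their own pace and stop on an object; "squeeze" is the grip in N (left out, the last holds). Time passes only in rows, so rows that repeat a pose let the fingers close. It gives the time, the measured TCP pose, the force and the opening at its end, in the units of the state.
- bot.get_state(): the state, without advancing time (a new reading comes with each control period).
- bot.capture(name): name is "scene" or "top" or "wrist"; returns a dict with "image" (420x560x3 uint8, red, green, blue), "vfov" (degrees; the focal length in pixels is half the picture's height over the tangent of half this angle, whatever the lens; pixels are square), "cx", "cy" (the principal point, pixels), "pose" (4x4, takes a point from camera to world coordinates). Camera axes: x right, y up, looking along -z (the intrinsics and any distortion apply to the point x, -y, -z); pixel columns grow to the right and rows downward; lengths in m; the calibration is good to about 2 mm. A picture is of the moment at which its call begins. There is no depth.
- bot.sign_off(): hands the job in, once; it reports no verdict.
The state is a dict: "t": time; "qpos": joint angles; "qvel": joint speeds; "joint_torque": joint torques, N m; "position": TCP position; "eef_rot": TCP orientation; "ft_force": force on the tool from outside, world axes, zero at the start; "ft_torque": the same for the moment, N m; "gripper_width": finger opening in m.
Only numpy, scipy, OpenCV 4.12 (cv2) and the standard library are available. Lean on these libraries where they do the work, as an engineer would, in place of code of your own. Each camera call takes 0.05 s, during which the arm holds its last target. There are 200 camera calls.

## Working session

There is one attempt and no reset: what is moved stays moved. The work goes in short steps, Python scripts to look and compute and a tool call to move; the robot and the scene stay as the last step left them, time stands still between calls to the robot, and variables do not carry over. Pictures are saved under pics/ and viewed, about 12 in all and at most 16, crops included, and the job is handed in when it is done.

Besides the shell and the picture viewer there is one more tool, called after "Request:" as name(argument=value, ...), one argument or row to a line, values as JSON. jog_arm: Moves the arm, as the interface text tells. Its arguments: {"type":"object","properties":{"delta_pos":{"type":"array"},"roll":{"type":"array"},"hand":{"type":"array"},"squeeze":{"type":"number"}},"required":["delta_pos","roll","hand"]}

```bash
ls; mkdir -p pics; python3 - <<'E'
from station import bot
import cv2,numpy as np
print(bot.grasp_offset, bot.get_state())
for n in("scene","top","wrist"):
    c=bot.capture(n); cv2.imwrite(f"pics/{n}0.png",c["image"][:,:,::-1]); np.save(f"pics/{n}0.npy",c,allow_pickle=True)
    print(n,{k:v for k,v in c.items() if k!="image"})
E
```

```text
pics
0.0187 {'t': 0.0, 'qpos': array([-67.53449538,  17.86080089,   0.80039479,  86.69074752,
        -0.25127368,  75.58354743,  -1.55769496]), 'qvel': array([ 0.00772588, -0.11306575, -0.06623584, -0.04700868,  0.03391393,
       -0.0785138 , -0.00520884]), 'joint_torque': array([ 1.71731963e-04, -3.79928470e+01,  1.46180559e-01, -2.30588222e+01,
        1.22798802e-02,  1.38013257e-02, -1.12275441e-05]), 'position': array([0.2308577 , 0.49841596, 0.23022605]), 'eef_rot': array([-90.00588653,   0.13321657,  65.15184132]), 'ft_force': array([-0.73402272,  0.11273639, -0.11461223]), 'ft_torque': array([ 0.02298147, -0.05155798, -0.02478698]), 'gripper_width': 0.08544700694628087}
scene {'vfov': 54.273736603616214, 'cx': 282.9437284031117, 'cy': 216.17162699446266, 'pose': array([[ 0.42561399, -0.55862847,  0.71188971,  1.45099942],
       [ 0.90475192,  0.27716283, -0.32342655, -0.4932389 ],
       [-0.01663409,  0.78173845,  0.62338456,  0.84924682],
       [ 0.        ,  0.        ,  0.        ,  1.        ]])}
top {'vfov': 46.43557762806821, 'cx': 272.2981373582244, 'cy': 212.28912992362675, 'pose': array([[-0.00949279,  0.98930197, -0.14557299,  0.37346497],
       [-0.99994888, -0.00989845, -0.00206261, -0.08786639],
       [-0.00348149,  0.14554597,  0.98934536,  1.56602699],
       [ 0.        ,  0.        ,  0.        ,  1.        ]])}
wrist {'vfov': 64.1724981782911, 'cx': 278.6670831722548, 'cy': 209.96558825261727, 'pose': array([[ 0.41984445, -0.87153533, -0.25329192,  0.16710849],
       [ 0.90759479,  0.40269232,  0.11878803,  0.52994101],
       [-0.00152925, -0.27975893,  0.96006906,  0.37307477],
       [ 0.        ,  0.        ,  0.        ,  1.        ]])}
```

View pics/top0.png

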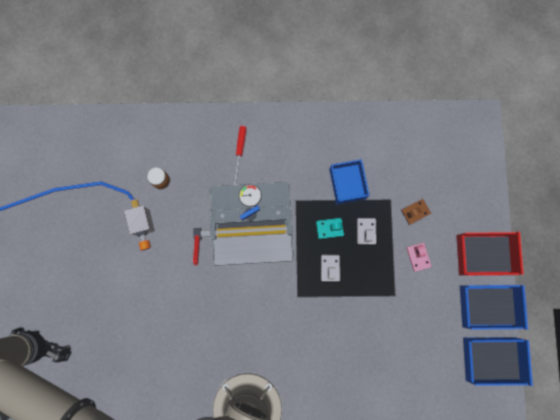

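View pics/scene0.png

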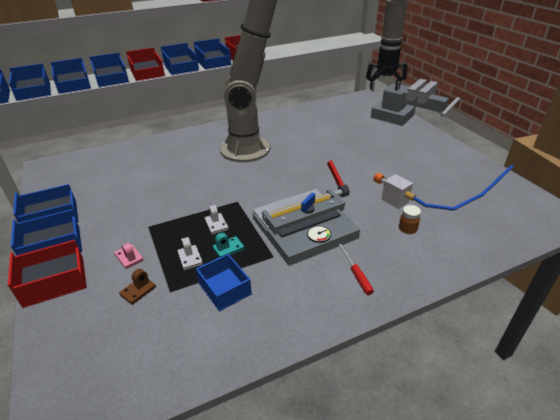

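```bash
cat > h.py <<'E'
import numpy as np,cv2
from station import bot
def cap(n,save=None):
    c=bot.capture(n)
    if save: cv2.imwrite(f"pics/{save}.png",c["image"][:,:,::-1]); np.save(f"pics/{save}.npy",c,allow_pickle=True)
    return c
def load(s): return np.load(f"pics/{s}.npy",allow_pickle=True).item()
def F(c): return c["image"].shape[0]/2/np.tan(np.radians(c["vfov"]/2))
def ray(c,uv):
    d=np.array([(uv[0]-c["cx"])/F(c),-(uv[1]-c["cy"])/F(c),-1.]); P=c["pose"]
    return P[:3,3],P[:3,:3]@d
def plane(c,uv,z):
    o,d=ray(c,uv); return o+d*(z-o[2])/d[2]
def proj(c,p):
    q=c["pose"][:3,:3].T@(np.asarray(p,float)-c["pose"][:3,3]); f=F(c)
    return np.array([c["cx"]+f*q[0]/-q[2],c["cy"]-f*q[1]/-q[2]])
def tri(obs):
    A=np.zeros((3,3));b=np.zeros(3)
    for c,uv in obs:
        o,d=ray(c,uv);d=d/np.linalg.norm(d);M=np.eye(3)-np.outer(d,d);A+=M;b+=M@o
    return np.linalg.solve(A,b)
def toolR(s):
    r,p,y=np.radians(s["eef_rot"])
    from scipy.spatial.transform import Rotation as R
    return R.from_euler("xyz",[r,p,y]).as_matrix()
def go(target,yaw=None,grasp=True):
    """delta for jog in tool axes (mm, rad) to bring the grasp point to target (world m)"""
    s=bot.get_state();R=toolR(s);t=np.array(target,float)
    if grasp: t=t-np.array([0,0,bot.grasp_offset])
    d=R.T@(t-s["position"])*1000
    a=None
    if yaw is not None:
        a=(yaw-s["eef_rot"][2]+90)%180-90; a=-np.radians(a)
    print("delta",d.round(1),"roll",a)
E
python3 - <<'E'
from h import *
s=load("scene0")["image"];t=load("top0")["image"]
a=cv2.resize(s[50:150,340:490],None,fx=4,fy=4,interpolation=cv2.INTER_CUBIC)[:,:,::-1]
b=cv2.resize(t[175:275,100:310],None,fx=3.8,fy=3.8,interpolation=cv2.INTER_CUBIC)[:,:,::-1]
cv2.imwrite("pics/ca.png",a[:300]);cv2.imwrite("pics/cb.png",b)
b2=cv2.resize(b,(560,267));a2=cv2.resize(a[:330],(450,300))
c=cv2.resize(t[195:300,290:440],None,fx=4,fy=4,interpolation=cv2.INTER_CUBIC)[:,:,::-1]
W=800;o=np.zeros((598,W,3),np.uint8)
o[:380]=cv2.resize(b,(798,380))[:,:].__class__ and np.pad(cv2.resize(b,(798,380)),((0,0),(0,2),(0,0)))
o[380:598,:327]=cv2.resize(a,(327,218));o[380:598,340:651]=cv2.resize(c,(311,218))
cv2.imwrite("pics/comp.png",o)
E
```

```text
(no output)
```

View pics/comp.png

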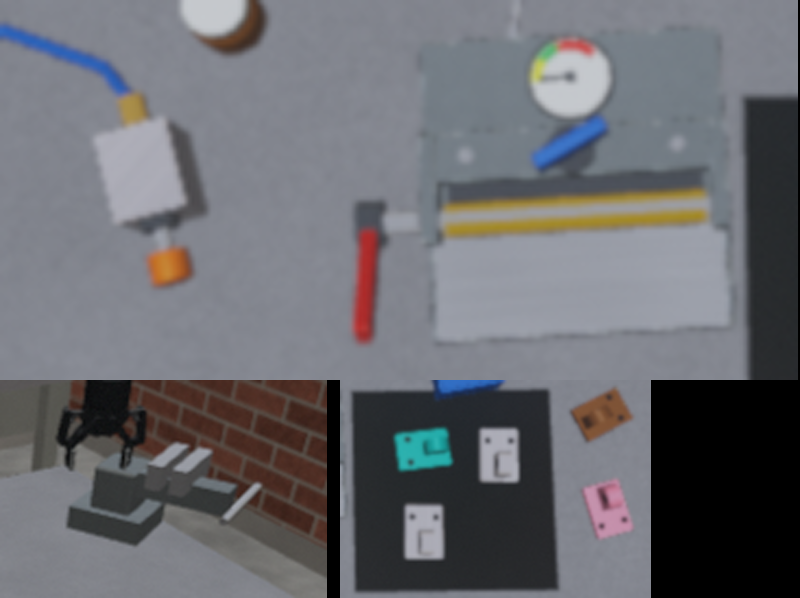

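```bash
python3 - <<'E'
from h import *
t=load("top0");s=load("scene0")
def blobs(c,lo,hi,roi,minA=12):
    hsv=cv2.cvtColor(c["image"],cv2.COLOR_RGB2HSV);m=cv2.inRange(hsv,lo,hi)
    z=np.zeros_like(m);x0,y0,x1,y1=roi;z[y0:y1,x0:x1]=m[y0:y1,x0:x1]
    n,l,st,ce=cv2.connectedComponentsWithStats(z)
    r=[]
    for i in range(1,n):
        if st[i,4]>=minA:
            cn=np.argwhere(l==i)[:,::-1].astype(np.float32);r.append((ce[i].round(1),st[i,4],cv2.minAreaRect(cn)))
    return r
def show(k,r):
    for a in r: print(k,a[0],a[1],np.round(np.array(list(a[2][0])+list(a[2][1])+[a[2][2]]),1))
R={}
for c,n,rois in((t,"top",[(180,215,205,280),(125,225,160,260),(235,200,270,225),(205,215,300,245)]),(s,"scene",[(320,155,350,195),(365,165,392,190),(295,185,320,220),(260,185,340,225)])):
    show(n+" red",blobs(c,(0,150,90),(5,255,255),rois[0])+blobs(c,(174,150,90),(180,255,255),rois[0]))
    show(n+" orange",blobs(c,(6,150,120),(16,255,255),rois[1]))
    show(n+" blue",blobs(c,(105,120,60),(125,255,255),rois[2]))
    show(n+" yellow",blobs(c,(17,110,90),(30,255,255),rois[3]))
show("top white",blobs(t,(0,0,110),(180,50,255),(303,205,390,292),40))
# bed corners
for uv in[(434,341),(730,326)]:
    p=np.array(uv)/3.8+[100,175]; print("bed corner",p,plane(t,p,.04))
for uv in[(98,133),(168,117),(187,207),(117,224)]:
    p=np.array(uv)/3.8+[100,175]; print("valve top corner",p,plane(t,p,.082))
o=(571,76);p=np.array(o)/3.8+[100,175];print("gauge",plane(t,p,.04))
E
```

```text
top red [195.8 249.8] 83 [195.8 249.5   3.2  27.1   3.8]
top orange [144.1 244.7] 67 [144.2 244.7   7.3   9.2  76. ]
top blue [249.2 212.2] 110 [249.4 212.1   5.3  21.1  59. ]
top yellow [251.4 227.1] 126 [251.  227.1   1.9  66.1  86.7]
top yellow [250.6 233.2] 188 [251.  233.2   2.8  66.2  86.7]
scene red [335.7 173. ] 98 [335.7 172.9  27.3   3.1  63.4]
scene orange [378.2 176. ] 37 [378.3 175.8   5.7   6.4  45. ]
scene blue [307.7 201.8] 143 [307.8 201.8   7.8  19.8  45. ]
scene yellow [321.7 198.9] 57 [321.4 199.1   3.5  16.4  71.6]
scene yellow [286.1 211. ] 112 [285.9 211.2   3.8  30.7  70.9]
top white [366.  230.5] 481 [366.  230.5  25.   18.   90. ]
top white [330.  267.6] 489 [330.  267.5  25.   18.   90. ]
bed corner [214.21052632 264.73684211] [0.43531009 0.09712517 0.04      ]
bed corner [292.10526316 260.78947368] [ 0.44517807 -0.14474022  0.04      ]
valve top corner [125.78947368 210.        ] [0.60342662 0.36483708 0.082     ]
valve top corner [144.21052632 205.78947368] [0.61595069 0.30862005 0.082     ]
valve top corner [149.21052632 229.47368421] [0.54259075 0.29125691 0.082     ]
valve top corner [130.78947368 233.94736842] [0.52943277 0.34706726 0.082     ]
gauge [ 0.65405875 -0.01541206  0.04      ]
```

```bash
python3 - <<'E'
from h import *
t=load("top0");s=load("scene0")
print("knob",tri([(t,(144.1,244.7)),(s,(378.2,176))]),"expected",[0.495,0.3095,0.055])
print("nut",tri([(t,(249.3,212.1)),(s,(307.7,201.8))]))
print("lever mid",tri([(t,(195.8,249.6)),(s,(335.7,173))]))
for uv in[(366,230.5),(330,267.5)]: print("br",plane(t,uv,.014))
go((0.495,0.3095,0.15),103.4)
E
```

```text
knob [0.49720905 0.30957088 0.06256303] expected [0.495, 0.3095, 0.055]
nut [ 0.58722012 -0.01721388  0.11833071]
lever mid [0.47790547 0.14394207 0.11106848]
br [ 0.54022407 -0.38249229  0.014     ]
br [ 0.42418434 -0.26476585  0.014     ]
delta [ -60.4   99.3 -319.1] roll -0.6675634160714599
```

Request:
jog_arm(
  delta_pos=[
    [-6,10,-32],
    [-12,20,-64],
    [-18,30,-96],
    [-24,40,-128],
    [-30,50,-160],
    [-36,60,-192],
    [-42,70,-223],
    [-48,80,-255],
    [-54,90,-287],
    [-60,99,-319],
    [-60,99,-319],
    [-60,99,-319],
  ],
  roll=[-0.07,-0.14,-0.21,-0.28,-0.35,-0.42,-0.48,-0.54,-0.61,-0.667,-0.667,-0.667],
  hand=[0,0,0,0,0,0,0,0,0,0,0,0],
  squeeze=80,
)

```text
t: 1.15
position: [0.497, 0.3071, 0.1309]
eef_rot: [-89.9, 0.1, 103.0]
ft_force: [0.2, 0.3, 0.0]
gripper_width: 0.0852
```

```bash
python3 - <<'E'
from h import *
s=bot.get_state();print(s["position"],s["eef_rot"],s["ft_force"])
c=cap("wrist","w1")
hsv=cv2.cvtColor(c["image"],cv2.COLOR_RGB2HSV);m=cv2.inRange(hsv,(6,150,120),(16,255,255))
n,l,st,ce=cv2.connectedComponentsWithStats(m)
for i in range(1,n):
  if st[i,4]>50: print(st[i],ce[i],plane(c,ce[i],.060))
go((0.495,0.3095,0.055),103.4)
E
```

```text
[0.49704048 0.3071096  0.13093278] [-89.89586941   0.13763009 102.99367546] [0.24924531 0.2951328  0.04978034]
[ 265  208   46   41 1616] [287.94987624 228.58663366] [0.50034316 0.31546194 0.06      ]
delta [-0.1 95.2  0.3] roll -0.0031670715318815107
```

View pics/w1.png

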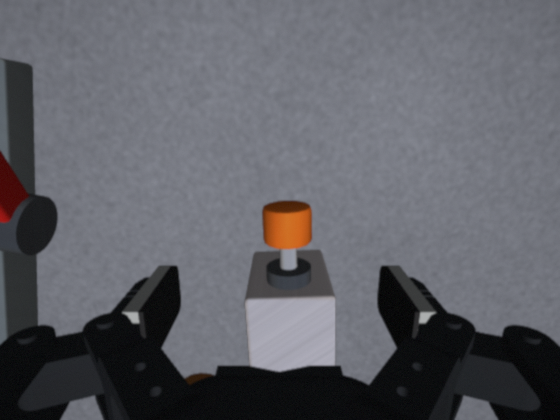

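```bash
python3 - <<'E'
from h import *
go((0.498,0.3145,0.053),103.4)
E
```

```text
delta [ 4.1 97.2 -3.7] roll -0.0031670715318815107
```

Request:
jog_arm(
  delta_pos=[
    [4,20,-4],
    [4,40,-4],
    [4,60,-4],
    [4,80,-4],
    [4,97,-4],
    [4,97,-4],
    [4,97,-4],
    [4,97,-4],
    [4,97,-4],
    [4,97,-4],
    [4,97,-4],
    [4,97,-4],
  ],
  roll=[0,0,0,0,0,0,0,0,0,0,0,0],
  hand=[0,0,0,0,0,0,255,255,255,255,255,255],
  squeeze=80,
)

```text
t: 2.2
position: [0.5, 0.3136, 0.0375]
eef_rot: [-90.1, 0.2, 103.4]
ft_force: [-1.5, -3.9, 6.6]
gripper_width: 0.032
```

Request:
jog_arm(
  delta_pos=[
    [0,0,5],
    [0,0,10],
    [0,0,15],
    [0,0,20],
    [0,0,25],
    [0,0,30],
    [0,0,33],
    [0,0,34],
    [0,0,34],
    [0,0,32],
  ],
  roll=[0,0,0,0,0,0,0,0,0,0],
  hand=[255,255,255,255,255,255,255,255,255,255],
  squeeze=80,
)

```text
t: 3.03
position: [0.471, 0.3057, 0.0374]
eef_rot: [-90.3, 0.2, 103.3]
ft_force: [0.7, -5.5, 8.9]
gripper_width: 0.032
```

Request:
jog_arm(
  delta_pos=[
    [0,0,0],
    [0,0,0],
    [0,0,0],
    [0,-20,0],
    [0,-50,0],
    [0,-90,0],
    [0,-125,0],
    [0,-125,0],
  ],
  roll=[0,0,0,0,0,0,0,0],
  hand=[0,0,0,0,0,0,0,0],
)

```text
t: 3.7
position: [0.4709, 0.3121, 0.1685]
eef_rot: [-90.8, -0.4, 103.4]
ft_force: [2.0, -0.3, 0.1]
gripper_width: 0.0854
```

```bash
python3 - <<'E'
from h import *
t=cap("top","t1");w=cap("wrist","w2")
hsv=cv2.cvtColor(w["image"],cv2.COLOR_RGB2HSV);m=cv2.inRange(hsv,(6,150,120),(16,255,255))
n,l,st,ce=cv2.connectedComponentsWithStats(m)
for i in range(1,n):
  if st[i,4]>50: print(st[i],ce[i],plane(w,ce[i],.060))
o=(0.541,-0.020);a=np.radians(2.5);R=np.array([[np.cos(a),-np.sin(a)],[np.sin(a),np.cos(a)]])
for q in[(-.004,.165),(-.004-.095*np.cos(np.pi/6),.165),(-.03,0)]: print(q,np.array(o)+R@q)
print("lever grip z",.073+.0475)
E
```

```text
[ 251  189   41   36 1272] [271.40801887 206.91981132] [0.47079921 0.30743099 0.06      ]
(-0.004, 0.165) [0.52980661 0.14466848]
(np.float64(-0.08627241335952168), 0.165) [0.4476125  0.14107981]
(-0.03, 0) [ 0.51102855 -0.02130858]
lever grip z 0.1205
```

```bash
python3 - <<'E'
from h import *
go((0.4476,0.1425,0.175),92.5)
E
```

```text
delta [-157.9    5.2   58.2] roll 0.19079658265248764
```

Request:
jog_arm(
  delta_pos=[
    [-30,0,11],
    [-60,0,22],
    [-90,0,33],
    [-120,0,44],
    [-150,0,55],
    [-158,5,58],
    [-158,5,58],
    [-158,5,58],
    [-158,5,58],
  ],
  roll=[0.04,0.08,0.12,0.16,0.19,0.19,0.19,0.19,0.19],
  hand=[60,60,60,60,60,60,60,60,60],
)

```text
t: 4.55
position: [0.4467, 0.143, 0.1545]
eef_rot: [-89.9, -0.1, 92.7]
ft_force: [0.1, 0.1, -0.9]
gripper_width: 0.0652
```

```bash
python3 - <<'E'
from h import *
c=cap("wrist","w3")
hsv=cv2.cvtColor(c["image"],cv2.COLOR_RGB2HSV);m=cv2.inRange(hsv,(0,140,60),(5,255,255))|cv2.inRange(hsv,(174,140,60),(180,255,255))
n,l,st,ce=cv2.connectedComponentsWithStats(m)
for i in range(1,n):
  if st[i,4]>50:
    print(st[i],ce[i],plane(c,ce[i],.12)); ys=np.unique(np.argwhere(l==i)[:,0])
    for v in ys[::20]:
      u=np.argwhere(l==i); u=u[u[:,0]==v][:,1]; print(v,u.min(),u.max())
s=bot.get_state();print(s["position"],s["eef_rot"]); go((0.4476,0.1425,0.1185),92.5)
print(proj(c,(0.4476,.1425,.12)))
E
```

```text
[ 266  223   27  105 2409] [279.02241594 272.41594022] [0.46574528 0.14559686 0.12      ]
223 270 288
243 267 291
263 267 291
283 268 290
303 268 290
323 270 288
[0.44694284 0.14321459 0.15480994] [-8.99529781e+01 -5.10294300e-02  9.26898046e+01]
delta [-0.8 55.  -0.7] roll 0.0033127159856158953
[275.07871375 243.1890427 ]
```

View pics/w3.png

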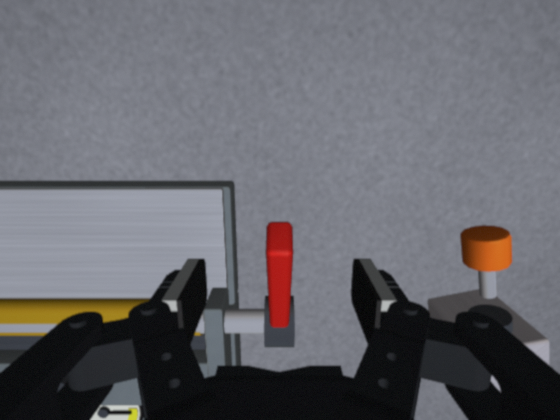

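Request:
jog_arm(
  delta_pos=[
    [1,20,0],
    [1,40,0],
    [1,56,0],
    [1,56,0],
    [1,56,0],
    [1,56,0],
    [1,56,0],
    [1,56,0],
    [1,56,0],
    [1,56,0],
    [1,56,0],
  ],
  roll=[0,0,0,0,0,0,0,0,0,0,0],
  hand=[60,60,60,60,255,255,255,255,255,255,255],
  squeeze=30,
)

```text
t: 5.52
position: [0.4481, 0.1433, 0.1004]
eef_rot: [-90.1, -0.1, 92.5]
ft_force: [-0.2, 3.4, 3.0]
gripper_width: 0.0137
```

Request:
jog_arm(
  delta_pos=[
    [0,-7,-4.5],
    [0,-13.6,-9.5],
    [0,-19.7,-15.1],
    [0,-25.3,-21.2],
    [0,-30.3,-27.8],
    [0,-34.8,-34.8],
    [0,-38.6,-42.1],
    [0,-41.8,-49.8],
    [0,-44.3,-57.7],
    [0,-46.1,-65.8],
    [0,-47.1,-74],
    [0,-47.5,-82.3],
  ],
  roll=[0,0,0,0,0,0,0,0,0,0,0,0],
  hand=[255,255,255,255,255,255,255,255,255,255,255,255],
  squeeze=30,
)

```text
t: 6.52
position: [0.5244, 0.1469, 0.1456]
eef_rot: [-89.3, -0.1, 92.6]
ft_force: [-7.7, 3.4, 3.1]
gripper_width: 0.0138
```

Request:
jog_arm(
  delta_pos=[
    [0,0.4,-8.3],
    [0,1.4,-16.5],
    [0,3.2,-24.6],
    [0,5.7,-32.5],
    [0,8.9,-40.2],
    [0,12.7,-47.5],
    [0,17.2,-54.5],
    [0,22.2,-61],
    [0,27.8,-67.2],
    [0,33.9,-72.8],
    [0,40.5,-77.8],
    [0,46.5,-81.5],
  ],
  roll=[0,0,0,0,0,0,0,0,0,0,0,0],
  hand=[255,255,255,255,255,255,255,255,255,255,255,255],
  squeeze=30,
)

```text
t: 7.52
position: [0.61, 0.1509, 0.1009]
eef_rot: [-89.9, -0.1, 92.6]
ft_force: [-1.8, 3.9, 5.5]
gripper_width: 0.0139
```

Request:
jog_arm(
  delta_pos=[
    [0,0,0],
    [0,0,0],
    [0,0,0],
    [0,-30,0],
    [0,-70,0],
    [0,-110,0],
    [0,-150,0],
    [0,-150,0],
  ],
  roll=[0,0,0,0,0,0,0,0],
  hand=[60,60,60,60,60,60,60,60],
)

```text
t: 8.18
position: [0.6158, 0.1488, 0.2612]
eef_rot: [-91.1, -0.2, 92.4]
ft_force: [0.2, -0.0, 1.6]
gripper_width: 0.0657
```

```bash
python3 - <<'E'
from h import *
go((0.48,-0.32,0.25),90)
E
```

```text
delta [-462.7   25.6  155.9] roll 0.042074967739663835
```

Request:
jog_arm(
  delta_pos=[
    [-40,0,13],
    [-80,0,26],
    [-120,0,40],
    [-160,0,53],
    [-200,0,66],
    [-240,0,80],
    [-280,5,94],
    [-320,10,107],
    [-360,15,120],
    [-400,20,134],
    [-440,25,148],
    [-462,25,156],
  ],
  roll=[0,0,0,0,0,0,0,0,0.02,0.04,0.04,0.04],
  hand=[60,60,60,60,60,60,60,60,60,60,60,60],
)

```text
t: 9.18
position: [0.4715, -0.324, 0.2247]
eef_rot: [-89.9, 0.1, 89.9]
ft_force: [0.7, -0.0, -0.1]
gripper_width: 0.065
```

Request:
jog_arm(
  delta_pos=[
    [0,0,0],
    [0,0,0],
    [0,0,0],
  ],
  roll=[0,0,0],
  hand=[60,60,60],
)

```text
t: 9.43
position: [0.4751, -0.3188, 0.2253]
eef_rot: [-90.0, -0.1, 90.2]
ft_force: [-0.8, 0.5, -0.5]
gripper_width: 0.065
```

```bash
python3 - <<'E'
from h import *
s=bot.get_state();print(s["position"],s["eef_rot"])
c=cap("wrist","w4");cap("top","t2");cap("scene","s2")
m=cv2.inRange(cv2.cvtColor(c["image"],cv2.COLOR_RGB2HSV),(0,0,105),(180,45,255))
m=cv2.morphologyEx(m,cv2.MORPH_OPEN,np.ones((3,3)))
n,l,st,ce=cv2.connectedComponentsWithStats(m)
for i in range(1,n):
  if 500<st[i,4]<20000: print(i,st[i],ce[i],plane(c,ce[i],.014))
E
```

```text
[ 0.47514731 -0.31883537  0.22529075] [-9.00256611e+01 -5.40010078e-02  9.01759777e+01]
2 [ 303   90   60   82 4376] [331.96526508 130.20063985] [ 0.422275   -0.26236238  0.014     ]
3 [  48  121   53   72 1372] [ 73.0787172  154.73906706] [ 0.44829165 -0.53293319  0.014     ]
6 [  438   153   122   169 10980] [498.06147541 205.52777778] [ 0.50219083 -0.07608293  0.014     ]
7 [ 196  200   53   71 3437] [222.68286296 233.59004946] [ 0.53586646 -0.37976971  0.014     ]
8 [ 465  250   95  109 5534] [517.5477051  305.05168052] [ 0.62619604 -0.02938034  0.014     ]
10 [163 260  33  52 562] [177.97686833 286.01601423] [ 0.60176223 -0.43529942  0.014     ]
11 [362 260  34  52 565] [379.48495575 286.2300885 ] [ 0.60140187 -0.19763961  0.014     ]
12 [ 190  311   33   67 1475] [206.95932203 341.91864407] [ 0.67926194 -0.40553153  0.014     ]
13 [ 305  311   63   67 3103] [336.34063809 339.52723171] [ 0.67538322 -0.24474283  0.014     ]
17 [  91  378   54   42 1523] [121.35193697 402.3906763 ] [ 0.7736519  -0.52397314  0.014     ]
18 [ 414  378   54   42 1527] [435.96332678 402.39030779] [ 0.77282101 -0.10771867  0.014     ]
```

View pics/w4.png

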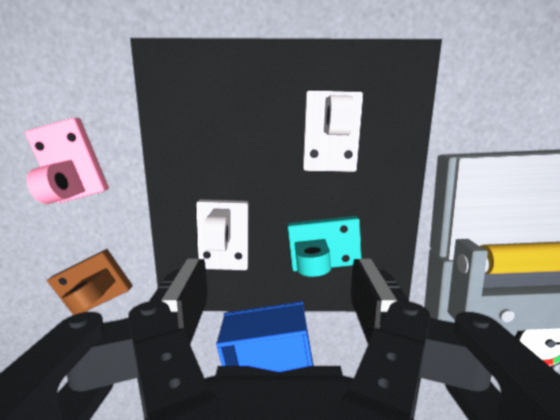

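```bash
python3 - <<'E'
from h import *
c=load("w4");m=cv2.inRange(cv2.cvtColor(c["image"],cv2.COLOR_RGB2HSV),(0,0,105),(180,45,255))
n,l,st,ce=cv2.connectedComponentsWithStats(cv2.morphologyEx(m,cv2.MORPH_OPEN,np.ones((3,3))))
for uv,nm in(((332,150),"B"),((222,255),"A")):
  i=l[uv[1],uv[0]]; k=max(cv2.findContours((l==i).astype(np.uint8),0,1)[0],key=cv2.contourArea)
  q=cv2.approxPolyDP(cv2.convexHull(k),4,True)[:,0]
  P=np.array([plane(c,x,.014)[:2] for x in q]);r=cv2.minAreaRect((P*1000).astype(np.float32))
  print(nm,q.tolist(),P.round(4).tolist(),r)
t=load("t2");print("dark bores/top check")
E
```

```text
B [[362, 92], [356, 170], [304, 170], [306, 92]] [[0.385, -0.2341], [0.4634, -0.2348], [0.4636, -0.2901], [0.3852, -0.2901]] ((424.31927490234375, -262.1448059082031), (55.93487548828125, 78.64840698242188), 89.95675659179688)
A [[197, 201], [247, 202], [247, 269], [205, 268], [197, 250]] [[0.4981, -0.4062], [0.499, -0.3516], [0.5795, -0.3534], [0.5784, -0.4021], [0.5559, -0.4099]] ((538.6197509765625, -381.0133056640625), (56.99617004394531, 80.48161315917969), 88.68323516845703)
dark bores/top check
```

```bash
python3 - <<'E'
from h import *
go((0.407,-0.262,0.12),90);go((0.407,-0.262,0.041),90)
E
```

```text
delta [ 55.7 124.1  68.9] roll 0.006785056150184839
delta [ 55.6 203.1  68.9] roll 0.006785056150184839
```

Request:
jog_arm(
  delta_pos=[
    [28,40,35],
    [56,80,69],
    [56,110,69],
    [56,125,69],
    [56,150,69],
    [56,175,69],
    [56,195,69],
    [56,203,69],
    [56,203,69],
    [56,203,69],
  ],
  roll=[0,0,0,0,0,0,0,0,0,0],
  hand=[60,60,60,60,60,60,60,60,60,60],
)

```text
t: 10.42
position: [0.4067, -0.2632, 0.0228]
eef_rot: [-90.0, 0.0, 90.3]
ft_force: [0.5, -1.1, -0.1]
gripper_width: 0.0653
```

Request:
jog_arm(
  delta_pos=[
    [0,0,0],
    [0,0,0],
    [0,0,0],
    [0,0,0],
    [0,0,0],
    [0,0,0],
  ],
  roll=[0,0,0,0,0,0],
  hand=[255,255,255,255,255,255],
  squeeze=60,
)

```text
t: 10.92
position: [0.4068, -0.2641, 0.0234]
eef_rot: [-90.1, 0.0, 90.2]
ft_force: [-0.7, 0.4, 6.6]
gripper_width: 0.0189
```

```bash
python3 - <<'E'
from h import *
c=cap("wrist","w5");s=bot.get_state();print(s["position"],s["eef_rot"],s["ft_force"],s["gripper_width"])
E
```

```text
[ 0.40675355 -0.26416316  0.02338542] [-9.01162401e+01  4.86055922e-02  9.01763230e+01] [-0.67230455 -0.17265849  6.02232098] 0.019234831402743607
```

View pics/w5.png

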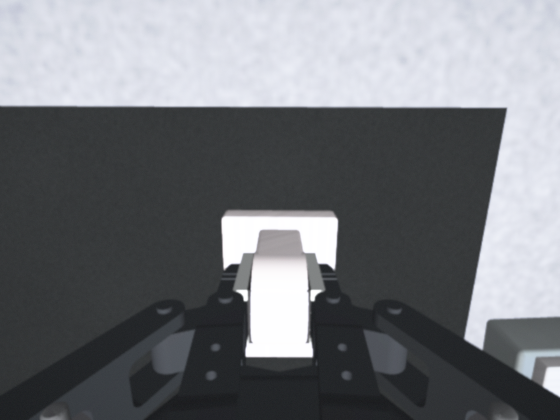

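```bash
python3 - <<'E'
from h import *
c=load("w5");print("rear edge",plane(c,(280,212),.014),plane(c,(222,212),.014)[1],plane(c,(336,212),.014)[1])
a=np.radians(2.5);R=np.array([[np.cos(a),-np.sin(a),0],[np.sin(a),np.cos(a),0],[0,0,1]]);o=np.array([.541,-.020,0])
for n in("w3","w4","t2","t1"):
  c=load(n);print(n,[proj(c,o+R@q).round(1).tolist() for q in((-.1,.12,.04),(-.1,-.12,.04),(-.004,.105,.09),(.112,0,.045))])
# bed front edge / bar from w3: sample edges
c=load("w3");g=cv2.cvtColor(c["image"],cv2.COLOR_RGB2GRAY)
for u in(40,120,200):print(u,g[175:200,u].tolist())
print(g[250,215:245].tolist())
E
```

```text
rear edge [ 0.38166133 -0.26213854  0.014     ] -0.28962431968210733 -0.23560398839444263
w3 [[216.9, 188.6], [-89.4, 187.8], [190.3, 333.7], [99.9, 408.5]]
w4 [[704.6, 147.3], [455.8, 157.3], [721.8, 260.6], [544.0, 340.9]]
t2 [[214.7, 264.6], [291.9, 260.4], [216.6, 231.8], [250.1, 195.1]]
t1 [[214.7, 264.6], [291.9, 260.4], [216.6, 231.8], [250.1, 195.1]]
40 [126, 124, 122, 120, 113, 94, 65, 49, 48, 49, 53, 65, 75, 84, 110, 138, 148, 150, 150, 151, 151, 153, 153, 153, 151]
120 [132, 130, 129, 128, 122, 100, 67, 52, 49, 51, 53, 64, 79, 90, 120, 145, 154, 155, 156, 158, 158, 159, 160, 159, 157]
200 [128, 130, 131, 130, 123, 101, 68, 53, 50, 50, 55, 66, 77, 92, 124, 149, 156, 159, 158, 159, 157, 159, 157, 157, 158]
[154, 154, 154, 154, 155, 155, 154, 154, 154, 145, 111, 101, 108, 112, 112, 112, 108, 90, 67, 57, 57, 74, 109, 123, 125, 124, 123, 121, 122, 125]
```

Request:
jog_arm(
  delta_pos=[
    [0,-30,0],
    [0,-60,0],
    [0,-90,0],
    [25,-120,-5],
    [60,-130,-12],
    [95,-130,-20],
    [130,-130,-28],
    [165,-130,-35],
    [200,-130,-42],
    [235,-130,-49],
    [265,-130,-54],
    [282,-130,-56],
  ],
  roll=[0,0,0,0,0,0,-0.01,-0.02,-0.03,-0.044,-0.044,-0.044],
  hand=[255,255,255,255,255,255,255,255,255,255,255,255],
  squeeze=60,
)

```text
t: 11.97
position: [0.4601, 0.0238, 0.1513]
eef_rot: [-89.9, -0.2, 93.0]
ft_force: [0.9, 0.4, -3.6]
gripper_width: 0.0192
```

Request:
jog_arm(
  delta_pos=[
    [0,0,0],
    [0,20,0],
    [0,40,0],
    [0,50,0],
    [0,50,0],
    [0,50,0],
  ],
  roll=[0,0,0,0,0,0],
  hand=[255,255,255,255,255,255],
)

```text
t: 12.47
position: [0.4599, 0.0179, 0.1016]
eef_rot: [-89.8, 0.0, 92.7]
ft_force: [-0.2, -0.8, -3.5]
gripper_width: 0.0195
```

```bash
python3 - <<'E'
from h import *
c=cap("wrist","w6");s=bot.get_state();print(s["position"],s["eef_rot"],s["ft_force"],s["gripper_width"])
cap("top","t3")
go((.4619,.0205,.0655+.0187),92.6)
E
```

```text
[0.46009686 0.01799112 0.10225917] [-8.98717652e+01  1.76636775e-02  9.26672104e+01] [-2.85938685 -0.01917954 -4.60693383] 0.019039396199614797
delta [ 2.3 37.  -1.9] roll 0.0013096645699521314
```

View pics/w6.png

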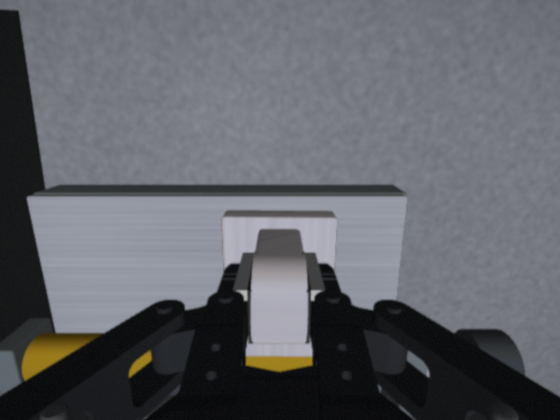

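Request:
jog_arm(
  delta_pos=[
    [0,10,0],
    [0,20,0],
    [0,28,0],
    [0,33,0],
    [0,36,0],
    [0,37,0],
    [0,37,0],
  ],
  roll=[0,0,0,0,0,0,0],
  hand=[255,255,255,255,255,255,255],
)

```text
t: 13.15
position: [0.4616, 0.0186, 0.0655]
eef_rot: [-90.1, 0.0, 92.7]
ft_force: [0.1, 0.2, -3.8]
gripper_width: 0.0192
```

Request:
jog_arm(
  delta_pos=[
    [0,1,-6],
    [0,1,-12],
    [0,1,-18],
    [0,1,-23],
    [0,1.5,-26],
    [0,2,-28],
    [0,2.5,-29],
    [0,3,-29],
    [0,3,-29],
  ],
  roll=[0,0,0,0,0,0,0,0,0],
  hand=[255,255,255,255,255,255,255,255,255],
)

```text
t: 13.9
position: [0.4897, 0.02, 0.0634]
eef_rot: [-90.0, -0.0, 92.7]
ft_force: [-5.0, -1.1, 6.4]
gripper_width: 0.0191
```

Request:
jog_arm(
  delta_pos=[
    [0,-0.5,-1],
    [0,-0.5,-2],
    [0,-0.5,-3],
    [0,-0.5,-3],
  ],
  roll=[0,0,0,0],
  hand=[255,255,255,255],
)

```text
t: 14.23
position: [0.4918, 0.02, 0.0635]
eef_rot: [-89.9, -0.0, 92.7]
ft_force: [-6.4, 0.1, 7.1]
gripper_width: 0.0194
```

Request:
jog_arm(
  delta_pos=[
    [0,-0.5,-1],
    [0,-0.5,-2],
    [0,-0.5,-3],
    [0,-0.5,-4],
    [0,-0.5,-4],
  ],
  roll=[0,0,0,0,0],
  hand=[255,255,255,255,255],
)

```text
t: 14.65
position: [0.4923, 0.02, 0.0638]
eef_rot: [-89.4, -0.0, 92.7]
ft_force: [-13.2, -0.8, 14.4]
gripper_width: 0.0198
```

Request:
jog_arm(
  delta_pos=[
    [0,-0.5,3],
    [0,-0.5,3],
    [0,-0.5,3],
    [0,-0.5,3],
    [0,-0.5,3],
    [0,-30,3],
    [0,-65,3],
    [0,-100,3],
    [0,-135,3],
    [0,-135,3],
  ],
  roll=[0,0,0,0,0,0,0,0,0,0],
  hand=[255,120,120,120,120,120,120,120,120,120],
)

```text
t: 15.48
position: [0.4996, 0.0203, 0.2061]
eef_rot: [-90.9, -0.0, 92.7]
ft_force: [1.2, 0.5, 0.7]
gripper_width: 0.0454
```

```bash
python3 - <<'E'
from h import *
s=bot.get_state();print(s["position"],s["gripper_width"])
t=cap("top","t4")
hsv=cv2.cvtColor(t["image"],cv2.COLOR_RGB2HSV);m=cv2.inRange(hsv,(0,0,110),(180,50,255));z=np.zeros_like(m);z[205:292,303:390]=m[205:292,303:390]
n,l,st,ce=cv2.connectedComponentsWithStats(z)
for i in range(1,n):
  if st[i,4]>40: print(st[i],ce[i],plane(t,ce[i],.014))
go((0.522,-0.381,0.18),89)
E
```

```text
[0.49962955 0.0203412  0.2060506 ] 0.04544726773063759
[364 227  21  27 470] [374.11489362 240.02340426] [ 0.50957706 -0.40710932  0.014     ]
delta [-402.    41.4   -4.8] roll 0.06464522902945842
```

Request:
jog_arm(
  delta_pos=[
    [-38,0,0],
    [-76,0,0],
    [-114,0,0],
    [-152,0,0],
    [-190,0,0],
    [-228,0,0],
    [-266,0,0],
    [-304,0,0],
    [-342,0,0],
    [-380,0,0],
    [-415,0,0],
    [-415,0,0],
  ],
  roll=[0,0,0,0,0,0,0,0,0,0.03,0.06,0.06],
  hand=[60,60,60,60,60,60,60,60,60,60,60,60],
)

```text
t: 16.53
position: [0.5089, -0.4043, 0.1956]
eef_rot: [-89.7, 0.4, 88.6]
ft_force: [-1.1, -1.5, 0.1]
gripper_width: 0.0653
```

Request:
jog_arm(
  delta_pos=[
    [0,0,0],
    [0,0,0],
    [0,0,0],
  ],
  roll=[0,0,0],
  hand=[60,60,60],
)

```text
t: 16.78
position: [0.5143, -0.3923, 0.1974]
eef_rot: [-90.0, -0.1, 89.4]
ft_force: [-0.5, -0.1, -0.4]
gripper_width: 0.0654
```

```bash
python3 - <<'E'
from h import *
s=bot.get_state();print(s["position"],s["eef_rot"])
c=cap("wrist","w7")
m=cv2.inRange(cv2.cvtColor(c["image"],cv2.COLOR_RGB2HSV),(0,0,105),(180,45,255))
n,l,st,ce=cv2.connectedComponentsWithStats(cv2.morphologyEx(m,cv2.MORPH_OPEN,np.ones((3,3))))
for i in range(1,n):
  p=plane(c,ce[i],.014)
  if 1500<st[i,4]<12000 and abs(p[0]-.51)<.05 and abs(p[1]+.405)<.05:
    k=max(cv2.findContours((l==i).astype(np.uint8),0,1)[0],key=cv2.contourArea)
    q=cv2.approxPolyDP(cv2.convexHull(k),4,True)[:,0]
    P=np.array([plane(c,x,.014)[:2] for x in q])
    print(q.tolist(),P.round(4).tolist(),cv2.minAreaRect((P*1000).astype(np.float32)))
E
```

```text
[ 0.51430861 -0.39228697  0.19742567] [-89.98178581  -0.12831443  89.41506718]
[[288, 137], [296, 216], [243, 222], [231, 143]] [[0.4665, -0.3809], [0.5455, -0.3729], [0.5513, -0.4272], [0.4715, -0.4356]] ((508.5736999511719, -404.1195983886719), (80.20364379882812, 54.862640380859375), 5.972585678100586)
```

View pics/w7.png

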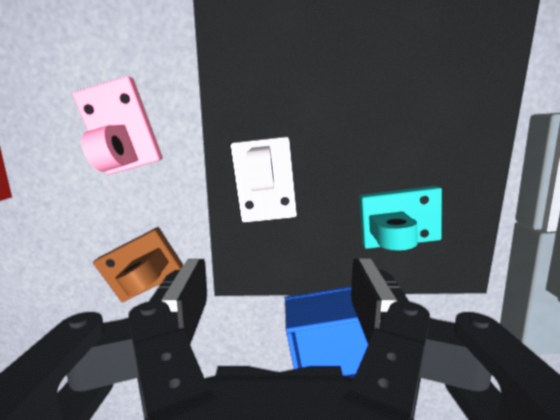

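```bash
python3 - <<'E'
from h import *
go((0.4915,-0.4065,0.041),96)
E
```

```text
delta [-14.9 175.5  22.8] roll -0.1144996403484337
```

Request:
jog_arm(
  delta_pos=[
    [-8,30,12],
    [-15,60,23],
    [-15,90,23],
    [-15,120,23],
    [-15,145,23],
    [-15,165,23],
    [-15,175,23],
    [-15,175,23],
    [-15,175,23],
  ],
  roll=[-0.06,-0.11,-0.115,-0.115,-0.115,-0.115,-0.115,-0.115,-0.115],
  hand=[60,60,60,60,60,60,60,60,60],
)

```text
t: 17.58
position: [0.4911, -0.4084, 0.0238]
eef_rot: [-90.0, -0.0, 95.9]
ft_force: [1.1, 1.0, 0.8]
gripper_width: 0.0655
```

Request:
jog_arm(
  delta_pos=[
    [0,0,0],
    [0,0,0],
    [0,0,0],
    [0,0,0],
    [0,0,0],
    [0,0,0],
  ],
  roll=[0,0,0,0,0,0],
  hand=[255,255,255,255,255,255],
  squeeze=60,
)

```text
t: 18.08
position: [0.4912, -0.4095, 0.0248]
eef_rot: [-90.1, 0.1, 95.9]
ft_force: [-0.9, 2.0, 6.3]
gripper_width: 0.0193
```

```bash
python3 - <<'E'
from h import *
s=bot.get_state();print(s["position"],s["eef_rot"],s["gripper_width"])
a=np.radians(2.5);R=np.array([[np.cos(a),-np.sin(a)],[np.sin(a),np.cos(a)]])
p=np.array([.541,-.017])+R@[-.0775,-.040];print(p)
go((*p,.155+.0187),92.6)
E
```

```text
[ 0.49123296 -0.40952726  0.02477405] [-9.01115556e+01  7.16797657e-02  9.58720756e+01] 0.019318454181445247
[ 0.46531854 -0.06034243]
delta [ 349.8 -130.6  -10.2] roll 0.0571084927344314
```

Request:
jog_arm(
  delta_pos=[
    [0,-35,0],
    [0,-70,0],
    [0,-105,0],
    [30,-130,-1],
    [65,-130,-2],
    [105,-130,-3],
    [145,-130,-4],
    [185,-130,-5],
    [225,-130,-7],
    [265,-130,-8],
    [305,-130,-9],
    [330,-130,-10],
  ],
  roll=[0,0,0,0,0,0,0.01,0.02,0.03,0.04,0.05,0.057],
  hand=[255,255,255,255,255,255,255,255,255,255,255,255],
  squeeze=60,
)

```text
t: 19.08
position: [0.4648, -0.0742, 0.1522]
eef_rot: [-89.8, -0.2, 92.8]
ft_force: [-0.7, 1.4, -2.6]
gripper_width: 0.0195
```

```bash
python3 - <<'E'
from h import *
s=bot.get_state();print(s["position"],s["eef_rot"],s["gripper_width"])
go((.4653,-.0603,.105+.0187),92.6)
E
```

```text
[ 0.4647961  -0.07421283  0.1522196 ] [-89.83946996  -0.20158675  92.84930647] 0.019510661209504614
delta [13.7 47.3 -1.3] roll 0.0043512186673106724
```

Request:
jog_arm(
  delta_pos=[
    [8,20,-1],
    [17,40,-1],
    [17,48,-1],
    [17,48,-1],
    [17,48,-1],
    [17,48,-1],
  ],
  roll=[0,0,0,0,0,0],
  hand=[255,255,255,255,255,255],
)

```text
t: 19.58
position: [0.4627, -0.0622, 0.1036]
eef_rot: [-89.5, -0.1, 92.6]
ft_force: [-5.4, 2.4, -2.6]
gripper_width: 0.0195
```

```bash
python3 - <<'E'
from h import *
s=bot.get_state();print(s["position"],s["eef_rot"],s["gripper_width"])
c=cap("wrist","w8");go((.4653,-.0603,.067+.0187),92.6)
E
```

```text
[ 0.46272771 -0.06221607  0.10360095] [-89.48228539  -0.11108716  92.59232596] 0.01952355351476876
delta [ 1.9 36.7 -2.9] roll -0.00032886174169479576
```

View pics/w8.png

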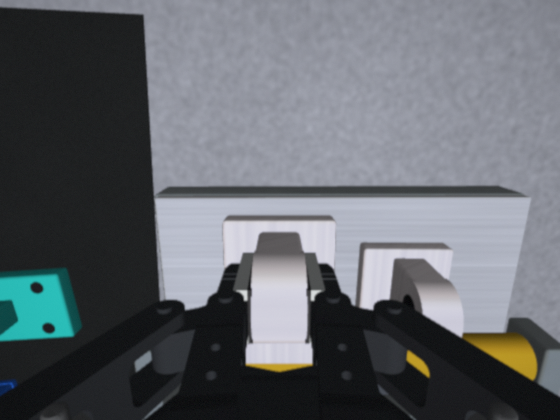

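Request:
jog_arm(
  delta_pos=[
    [0,12,0],
    [0,24,0],
    [0,32,0],
    [0,36,0],
    [0,37,0],
    [0,37,0],
  ],
  roll=[0,0,0,0,0,0],
  hand=[255,255,255,255,255,255],
)

```text
t: 20.13
position: [0.4559, -0.0626, 0.0674]
eef_rot: [-88.7, -0.2, 92.5]
ft_force: [-21.1, 2.3, 18.8]
gripper_width: 0.0195
```

Request:
jog_arm(
  delta_pos=[
    [0,1,-6],
    [0,1,-12],
    [0,1,-18],
    [0,1,-23],
    [0,1.5,-26],
    [0,2,-27],
    [0,2.5,-28],
    [0,2.5,-28],
    [0,2.5,-28],
  ],
  roll=[0,0,0,0,0,0,0,0,0],
  hand=[255,255,255,255,255,255,255,255,255],
)

```text
t: 20.88
position: [0.4594, -0.0623, 0.0618]
eef_rot: [-85.8, -0.5, 92.4]
ft_force: [-59.4, 1.8, 48.5]
gripper_width: 0.0192
```

Request:
jog_arm(
  delta_pos=[
    [0,-2,10],
    [0,-2,22],
    [0,-2,34],
    [0,-4,40],
    [0,-6,40],
    [0,-6,40],
  ],
  roll=[0,0,0,0,0,0],
  hand=[255,255,255,255,255,255],
)

```text
t: 21.38
position: [0.456, -0.0639, 0.0724]
eef_rot: [-90.1, 0.0, 92.6]
ft_force: [1.3, -0.4, -3.3]
gripper_width: 0.0193
```

```bash
python3 - <<'E'
from h import *
s=bot.get_state();print(s["position"],s["eef_rot"],s["ft_force"],s["gripper_width"])
w=cap("wrist","w9");c=cap("scene","s4");t=cap("top","t5")
a=cv2.resize(c["image"][150:270,240:380],(560,480),interpolation=cv2.INTER_CUBIC)
b=cv2.resize(w["image"],(240,180)); o=np.zeros((480,800,3),np.uint8);o[:,:560]=a;o[:180,560:]=b
o[200:380,560:]=cv2.resize(t["image"][175:275,190:323],(240,180));cv2.imwrite("pics/v9.png",o[:,:,::-1])
E
```

```text
[ 0.45601564 -0.06386103  0.07244251] [-9.01378795e+01  2.99032436e-02  9.25508267e+01] [ 1.27117095 -0.4158326  -3.31304331] 0.019343507559607346
```

View pics/v9.png

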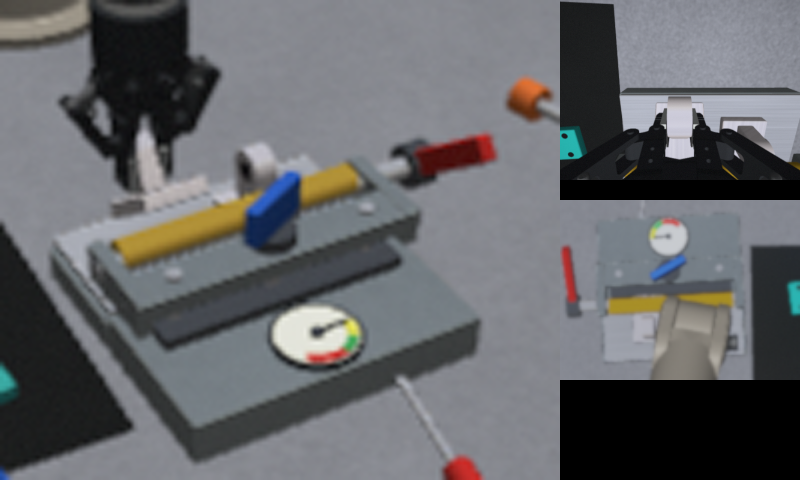

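```bash
python3 - <<'E'
from h import *
for n in("w5","w6","w8","w9"):
  g=cv2.cvtColor(load(n)["image"],cv2.COLOR_RGB2GRAY);G=np.abs(np.diff(g[190:270].astype(int),axis=0))
  print(n,[(int(r)+190,int(G[r,235:250].mean())) for r in np.argsort(-G[:,235:250].mean(1))[:4]],"lug",[(int(r)+190,int(G[r,270:290].mean())) for r in np.argsort(-G[:,270:290].mean(1))[:5]])
o=np.hstack([load(n)["image"][180:380,200:360] for n in("w5","w8","w9")]);cv2.imwrite("pics/cmp.png",cv2.resize(o,None,fx=1.6,fy=1.6)[:,:,::-1])
E
```

```text
w5 [(215, 40), (209, 38), (263, 34), (252, 32)] lug [(229, 52), (216, 37), (209, 35), (210, 31), (215, 29)]
w6 [(195, 34), (216, 32), (209, 28), (196, 26)] lug [(228, 37), (195, 35), (210, 31), (216, 30), (229, 27)]
w8 [(220, 43), (197, 39), (219, 36), (214, 33)] lug [(231, 47), (220, 42), (219, 36), (232, 35), (197, 34)]
w9 [(221, 40), (204, 33), (222, 30), (240, 26)] lug [(221, 41), (204, 37), (224, 35), (203, 26), (222, 24)]
```

View pics/cmp.png

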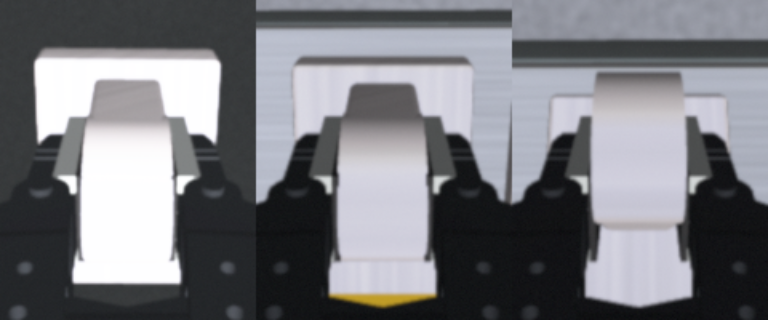

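Request:
jog_arm(
  delta_pos=[
    [0,0,12],
    [0,-30,15],
    [0,-70,15],
    [-40,-80,20],
    [-80,-80,26],
    [-120,-80,32],
    [-160,-80,38],
    [-200,-80,44],
    [-200,-80,44],
    [-200,-80,44],
  ],
  roll=[0,0,0,0,0,0,0.02,0.04,0.045,0.045],
  hand=[255,255,255,255,255,255,255,255,255,255],
  squeeze=60,
)

```text
t: 22.37
position: [0.4191, -0.2691, 0.1518]
eef_rot: [-90.0, 0.1, 89.6]
ft_force: [-0.3, 1.2, -3.6]
gripper_width: 0.0193
```

```bash
python3 - <<'E'
from h import *
s=bot.get_state();print(s["position"],s["eef_rot"],s["ft_force"],s["gripper_width"])
go((.41,-.265,.045+.0187),90)
E
```

```text
[ 0.41905966 -0.26914098  0.1518353 ] [-89.98391022   0.14335683  89.60167145] [-0.34271556  1.18276821 -3.60987443] 0.01927974194747888
delta [  4.3 106.8   9.1] roll -0.006952144654994271
```

Request:
jog_arm(
  delta_pos=[
    [0,40,9],
    [0,75,9],
    [0,100,9],
    [0,107,9],
    [0,107,9],
  ],
  roll=[0,0,0,0,0],
  hand=[255,255,255,255,255],
  squeeze=30,
)

```text
t: 22.78
position: [0.4099, -0.2627, 0.0427]
eef_rot: [-89.7, -0.2, 90.1]
ft_force: [-0.1, 0.6, -3.4]
gripper_width: 0.0193
```

Request:
jog_arm(
  delta_pos=[
    [0,3,0],
    [0,6,0],
    [0,9,0],
    [0,12,0],
    [0,15,0],
    [0,18,0],
    [0,20,0],
    [0,22,0],
    [0,22,0],
  ],
  roll=[0,0,0,0,0,0,0,0,0],
  hand=[255,255,255,255,255,255,255,255,255],
  squeeze=20,
)

```text
t: 23.53
position: [0.4114, -0.2653, 0.0256]
eef_rot: [-90.1, -0.1, 90.0]
ft_force: [-4.8, 3.3, 19.2]
gripper_width: 0.0196
```

Flattened; release, lift and look.

Request:
jog_arm(
  delta_pos=[
    [0,0,0],
    [0,0,0],
    [0,0,0],
    [0,0,0],
    [0,0,0],
    [0,-40,0],
    [0,-80,0],
    [0,-120,0],
    [0,-160,0],
    [0,-180,0],
    [0,-180,0],
  ],
  roll=[0,0,0,0,0,0,0,0,0,0,0],
  hand=[60,60,60,60,60,60,60,60,60,60,60],
)

```text
t: 24.45
position: [0.4142, -0.2674, 0.2084]
eef_rot: [-90.6, 0.3, 90.0]
ft_force: [0.5, 0.0, 0.5]
gripper_width: 0.0656
```

```bash
cat >> h.py <<'E'
def flange(c,near):
    m=cv2.inRange(cv2.cvtColor(c["image"],cv2.COLOR_RGB2HSV),(0,0,105),(180,45,255))
    n,l,st,ce=cv2.connectedComponentsWithStats(cv2.morphologyEx(m,cv2.MORPH_OPEN,np.ones((3,3))))
    for i in range(1,n):
        p=plane(c,ce[i],.014)
        if 1500<st[i,4]<14000 and abs(p[0]-near[0])<.06 and abs(p[1]-near[1])<.06:
            k=max(cv2.findContours((l==i).astype(np.uint8),0,1)[0],key=cv2.contourArea)
            q=cv2.approxPolyDP(cv2.convexHull(k),4,True)[:,0]
            P=np.array([plane(c,x,.014)[:2] for x in q])
            print(q.tolist(),P.round(4).tolist(),cv2.minAreaRect((P*1000).astype(np.float32)))
E
python3 - <<'E'
from h import *
s=bot.get_state();print(s["position"],s["eef_rot"])
c=cap("wrist","w10");cap("top","t6");cap("scene","s5");flange(c,(.425,-.262))
cv2.imwrite("pics/v10.png",np.hstack([c["image"],load("s5")["image"][150:430,150:390].repeat(1,0) if 0 else cv2.resize(load("s5")["image"][150:290,150:230],(240,420))])[:,:,::-1])
E
```

```text
[ 0.41416291 -0.26740528  0.20838775] [-90.61011757   0.30937905  90.00840859]
[[307, 179], [307, 251], [257, 252], [254, 181]] [[0.4111, -0.238], [0.4908, -0.236], [0.4922, -0.2905], [0.4133, -0.2921]] ((451.6376647949219, -264.23602294921875), (79.75252532958984, 54.529422760009766), 1.4412007331848145)
```

View pics/v10.png

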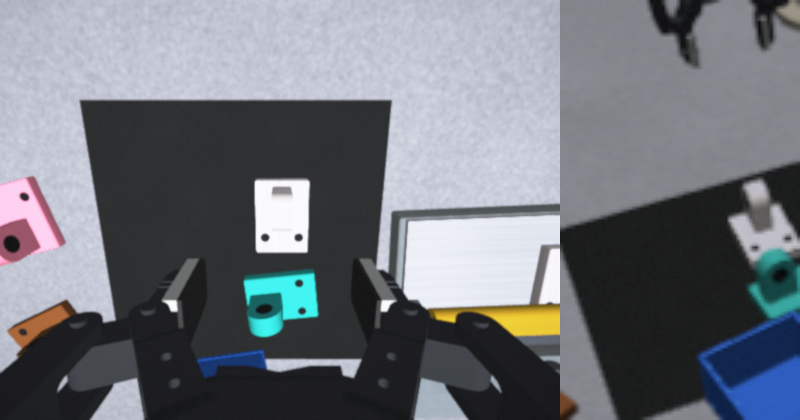

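Request:
jog_arm(
  delta_pos=[
    [0,0,0],
    [0,0,0],
    [0,0,0],
  ],
  roll=[0,0,0],
  hand=[60,60,60],
)

```text
t: 24.85
position: [0.4102, -0.2646, 0.2013]
eef_rot: [-89.8, -0.1, 90.0]
ft_force: [0.1, -0.4, 0.0]
gripper_width: 0.0652
```

```bash
python3 - <<'E'
from h import *
c=cap("wrist","w11");s=bot.get_state();print(s["position"],s["eef_rot"]);flange(c,(.44,-.262))
t=load("t6")
hsv=cv2.cvtColor(t["image"],cv2.COLOR_RGB2HSV);m=cv2.inRange(hsv,(0,0,110),(180,50,255));z=np.zeros_like(m);z[205:292,303:390]=m[205:292,303:390]
n,l,st,ce=cv2.connectedComponentsWithStats(z)
for i in range(1,n):
  if st[i,4]>40: print(st[i],ce[i],plane(t,ce[i],.014))
E
```

```text
[ 0.41032585 -0.26473654  0.20161115] [-8.98695073e+01 -5.89100261e-02  9.00074727e+01]
[[304, 187], [304, 260], [253, 261], [250, 188]] [[0.4113, -0.2373], [0.4912, -0.2356], [0.4924, -0.2903], [0.4123, -0.2917]] ((451.77935791015625, -263.7897644042969), (80.04312896728516, 54.733863830566406), 1.213016390800476)
[ 327  240   63   52 1985] [358.80856423 270.63375315] [ 0.41350894 -0.35513423  0.014     ]
[319 246  21  26 336] [328.25297619 255.67559524] [ 0.46140377 -0.26023461  0.014     ]
```

```bash
python3 - <<'E'
from h import *
go((0.435,-0.265,0.041),91)
E
```

```text
delta [ -0.5 179.3 -25.1] roll -0.017322868738512097
```

Request:
jog_arm(
  delta_pos=[
    [0,20,-20],
    [0,50,-25],
    [0,80,-25],
    [0,110,-25],
    [0,140,-25],
    [0,165,-25],
    [0,178,-25],
    [0,178,-25],
    [0,178,-25],
  ],
  roll=[-0.02,-0.02,-0.02,-0.02,-0.02,-0.02,-0.02,-0.02,-0.02],
  hand=[60,60,60,60,60,60,60,60,60],
)

```text
t: 25.65
position: [0.4352, -0.2648, 0.024]
eef_rot: [-89.9, -0.1, 91.2]
ft_force: [0.5, 0.5, 0.9]
gripper_width: 0.0654
```

Request:
jog_arm(
  delta_pos=[
    [0,0,0],
    [0,0,0],
    [0,0,0],
    [0,0,0],
    [0,0,0],
    [0,0,0],
    [0,-20,0],
    [0,-50,0],
    [0,-80,0],
    [0,-110,0],
    [0,-130,0],
    [0,-130,0],
  ],
  roll=[0,0,0,0,0,0,0,0,0,0,0,0],
  hand=[255,255,255,255,255,255,255,255,255,255,255,255],
  squeeze=100,
)

```text
t: 26.65
position: [0.4384, -0.2667, 0.159]
eef_rot: [-90.5, 0.2, 91.2]
ft_force: [-0.2, -0.9, -3.1]
gripper_width: 0.019
```

```bash
python3 - <<'E'
from h import *
s=bot.get_state();print(s["position"],s["eef_rot"],s["gripper_width"])
a=np.radians(2.5);R=np.array([[np.cos(a),-np.sin(a)],[np.sin(a),np.cos(a)]])
p=np.array([.541,-.017])+R@[-.085,-.040];print(p)
go((*p,.15+.0187),92.6)
E
```

```text
[ 0.43843401 -0.26671119  0.15898244] [-90.45079195   0.22671661  91.1646521 ] 0.019024522915549926
[ 0.45782568 -0.06066958]
delta [205.6   8.4 -23.5] roll -0.025051546844189934
```

Request:
jog_arm(
  delta_pos=[
    [35,0,-4],
    [70,0,-9],
    [105,0,-13],
    [140,0,-18],
    [175,0,-22],
    [204,0,-26],
    [204,0,-26],
    [204,0,-26],
    [204,20,-26],
    [204,45,-26],
    [204,45,-26],
    [204,45,-26],
  ],
  roll=[0,0,0,-0.01,-0.02,-0.025,-0.025,-0.025,-0.025,-0.025,-0.025,-0.025],
  hand=[255,255,255,255,255,255,255,255,255,255,255,255],
)

```text
t: 27.65
position: [0.4552, -0.0617, 0.1079]
eef_rot: [-89.6, 0.0, 92.5]
ft_force: [0.5, -0.8, -2.2]
gripper_width: 0.0189
```

```bash
python3 - <<'E'
from h import *
w=cap("wrist","w12");s=bot.get_state();print(s["position"],s["eef_rot"],s["ft_force"],s["gripper_width"])
for n in("w6","w12"):
  g=cv2.cvtColor(load(n)["image"],cv2.COLOR_RGB2GRAY);G=np.abs(np.diff(g[180:270].astype(int),axis=0))
  print(n,[(int(r)+180,int(G[r,235:250].mean())) for r in np.argsort(-G[:,235:250].mean(1))[:6]],"lug",[(int(r)+180,int(G[r,270:290].mean())) for r in np.argsort(-G[:,270:290].mean(1))[:5]])
E
```

```text
[ 0.45699414 -0.06174851  0.10939184] [-8.98850217e+01  2.42913924e-02  9.24755478e+01] [-0.34858926 -0.34623673 -2.42705087] 0.01892739909316307
w6 [(195, 34), (216, 32), (184, 32), (209, 28), (196, 26), (210, 25)] lug [(228, 37), (195, 35), (184, 31), (210, 31), (216, 30)]
w12 [(211, 40), (194, 39), (210, 32), (193, 29), (252, 26), (262, 26)] lug [(223, 48), (194, 42), (211, 39), (222, 34), (193, 31)]
```

Request:
jog_arm(
  delta_pos=[
    [0,10,0],
    [0,20,0],
    [0,30,0],
    [0,38,0],
    [0,42,0],
    [0,42,0],
    [0,42,0],
  ],
  roll=[0,0,0,0,0,0,0],
  hand=[255,255,255,255,255,255,255],
)

```text
t: 28.28
position: [0.4579, -0.0606, 0.0677]
eef_rot: [-90.0, 0.0, 92.6]
ft_force: [0.5, 0.4, -4.0]
gripper_width: 0.019
```

Request:
jog_arm(
  delta_pos=[
    [0,0,-5],
    [0,0,-10],
    [0,0,-15],
    [0,0,-20],
    [0,0,-24],
    [0,0,-28],
    [0,0,-31],
    [0,0,-31],
    [0,0,-31],
  ],
  roll=[0,0,0,0,0,0,0,0,0],
  hand=[255,255,255,255,255,255,255,255,255],
)

```text
t: 29.03
position: [0.4888, -0.0592, 0.0677]
eef_rot: [-90.0, 0.0, 92.6]
ft_force: [-0.3, -0.2, -3.6]
gripper_width: 0.0192
```

Request:
jog_arm(
  delta_pos=[
    [0,2,-2],
    [0,3.5,-4],
    [0,4,-6],
    [0,4,-8],
    [0,4,-9],
    [0,4,-9],
  ],
  roll=[0,0,0,0,0,0],
  hand=[255,255,255,255,255,255],
)

```text
t: 29.53
position: [0.4966, -0.059, 0.0656]
eef_rot: [-89.9, -0.0, 92.6]
ft_force: [-7.8, 0.5, 13.0]
gripper_width: 0.0189
```

Request:
jog_arm(
  delta_pos=[
    [0,0,-1.5],
    [0,0,-3],
    [0,0,-4.5],
    [0,0,-4.5],
  ],
  roll=[0,0,0,0],
  hand=[255,255,255,255],
)

```text
t: 29.87
position: [0.4977, -0.0591, 0.0652]
eef_rot: [-89.5, -0.1, 92.6]
ft_force: [-13.4, -0.8, 17.1]
gripper_width: 0.0191
```

Request:
jog_arm(
  delta_pos=[
    [0,-1,-1],
    [0,-1,-2],
    [0,-1,-4],
    [0,-1,-4],
  ],
  roll=[0,0,0,0],
  hand=[255,255,255,255],
)

```text
t: 30.2
position: [0.4979, -0.0591, 0.0655]
eef_rot: [-89.0, -0.1, 92.6]
ft_force: [-19.8, 0.4, 21.3]
gripper_width: 0.0192
```

Request:
jog_arm(
  delta_pos=[
    [0,0,5],
    [0,0,5],
    [0,0,5],
    [0,0,5],
    [0,0,5],
    [0,-30,5],
    [0,-65,5],
    [0,-100,5],
    [0,-140,5],
    [0,-140,5],
    [0,-140,5],
  ],
  roll=[0,0,0,0,0,0,0,0,0,0,0],
  hand=[255,120,120,120,120,120,120,120,120,120,120],
)

```text
t: 31.12
position: [0.5038, -0.0589, 0.2077]
eef_rot: [-90.4, 0.0, 92.6]
ft_force: [-0.3, -1.4, 0.4]
gripper_width: 0.0451
```

```bash
python3 - <<'E'
from h import *
s=bot.get_state();print(s["position"],s["gripper_width"])
c=cap("wrist","w13")
a=np.radians(2.5);R=np.array([[np.cos(a),-np.sin(a)],[np.sin(a),np.cos(a)]])
go((0.541-.12,-.017,.30),92.6)
E
```

```text
[ 0.50376266 -0.05885911  0.20768469] 0.045081579744434684
delta [ 45.2 -76.   78.9] roll 8.307718163696804e-05
```

```bash
python3 - <<'E'
from h import *
s=bot.get_state();print(s["qpos"])
t=cap("top","t7");sc=cap("scene","s7")
for n in("w13","t7","s7"):
  c=load(n);m=cv2.inRange(cv2.cvtColor(c["image"],cv2.COLOR_RGB2HSV),(105,120,60),(125,255,255))
  k,l,st,ce=cv2.connectedComponentsWithStats(m)
  for i in range(1,k):
    if st[i,4]>60: 
      p=plane(c,ce[i],.118)
      if abs(p[0]-.58)<.06 and abs(p[1]+.017)<.06: print(n,st[i],ce[i],p,cv2.minAreaRect(np.argwhere(l==i)[:,::-1].astype(np.float32)))
w=load("w13")["image"];a=cv2.resize(sc["image"][150:270,240:380],(420,360),interpolation=cv2.INTER_CUBIC)
o=np.zeros((560,800,3),np.uint8);o[:360,:420]=a;o[:285,420:800]=cv2.resize(w,(380,285));b=t["image"][175:275,190:323];o[290:560,430:790]=cv2.resize(b,(360,270),interpolation=cv2.INTER_CUBIC)
cv2.imwrite("pics/v11.png",o[:,:,::-1])
E
```

```text
[ -7.91766037  13.52015039  15.37769168  96.4928629   -3.79149351
  70.37029907 100.92571608]
w13 [ 291  297   47   50 1491] [313.01877934 322.61032864] [ 0.59488661 -0.02563218  0.118     ] ((311.7889404296875, 322.26593017578125), (35.608604431152344, 47.597129821777344), 67.2490234375)
s7 [301 193  14  19 145] [307.66206897 201.86206897] [ 0.58670602 -0.01843889  0.118     ] ((307.9336242675781, 201.50440979003906), (8.278343200683594, 20.789932250976562), 41.18592834472656)
```

View pics/v11.png

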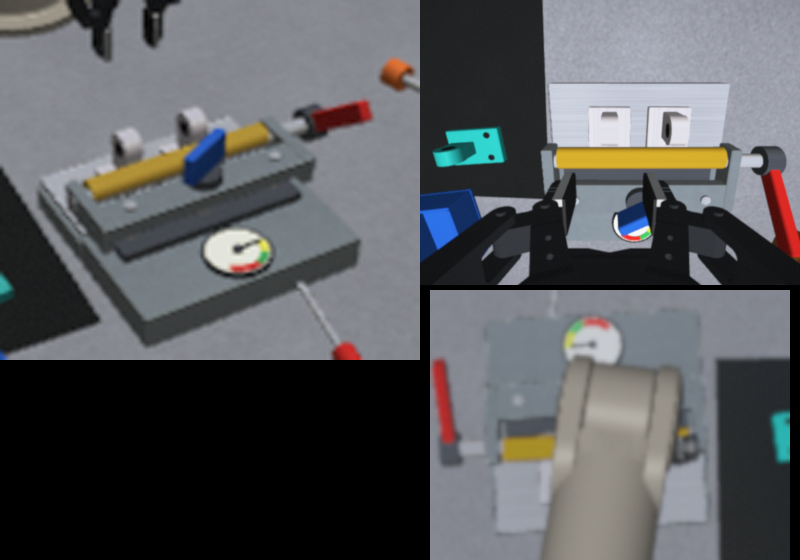

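```bash
python3 - <<'E'
from h import *
go((0.587,-0.016,.235),32)
E
```

```text
delta [ 38.4 -13.2 -88.5] roll 1.0577142979638692
```

Request:
jog_arm(
  delta_pos=[
    [5,-13,-10],
    [10,-13,-20],
    [15,-13,-35],
    [20,-13,-50],
    [25,-13,-65],
    [32,-13,-80],
    [38,-13,-88],
    [38,-13,-88],
    [38,-13,-88],
    [38,-13,-88],
    [38,-13,-88],
    [38,-13,-88],
  ],
  roll=[0.1,0.2,0.32,0.44,0.56,0.68,0.8,0.92,1.04,1.058,1.058,1.058],
  hand=[100,100,100,100,100,100,100,100,100,100,100,100],
)

```text
t: 32.27
position: [0.5868, -0.0167, 0.2167]
eef_rot: [-89.9, 0.1, 32.1]
ft_force: [-0.3, 0.1, 0.7]
gripper_width: 0.052
```

Request:
jog_arm(
  delta_pos=[
    [0,0,0],
    [0,0,0],
    [0,0,0],
  ],
  roll=[0,0,0],
  hand=[100,100,100],
)

```text
t: 32.52
position: [0.5874, -0.0168, 0.2178]
eef_rot: [-90.0, -0.0, 32.0]
ft_force: [0.1, 0.7, 0.2]
gripper_width: 0.0519
```

```bash
python3 - <<'E'
from h import *
s=bot.get_state();print(s["position"],s["eef_rot"],s["qpos"][6],s["gripper_width"])
c=cap("wrist","w14")
m=cv2.inRange(cv2.cvtColor(c["image"],cv2.COLOR_RGB2HSV),(105,120,60),(125,255,255))
k,l,st,ce=cv2.connectedComponentsWithStats(m)
for i in range(1,k):
  if st[i,4]>300: print(st[i],ce[i],plane(c,ce[i],.12),cv2.minAreaRect(np.argwhere(l==i)[:,::-1].astype(np.float32)))
E
```

```text
[ 0.58737656 -0.01679399  0.21783719] [-8.99933473e+01 -9.31911153e-03  3.20060889e+01] 39.925176252596714 0.05185339503409412
[ 269  164   20   91 1630] [278.10736196 208.71472393] [ 0.58665075 -0.01387794  0.12      ] ((278.4999694824219, 208.99996948242188), (18.999996185302734, 89.99998474121094), 0.0)
```

View pics/w14.png

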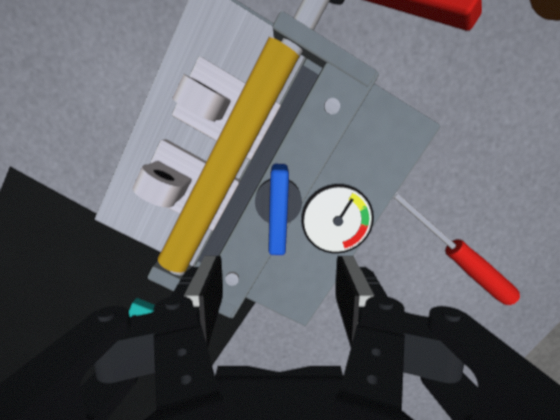

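```bash
python3 - <<'E'
from h import *
c=load("w14")
for z in(.11,.12,.125,.13,.135,.14):
  p=plane(c,(278.5,164),z);q=plane(c,(278.5,254.5),z);print(z,np.linalg.norm(p-q),(p+q)/2)
go((.5865,-.0145,.115),32)
E
```

```text
0.11 0.07345654886546633 [ 0.58941665 -0.01774202  0.11      ]
0.12 0.07052530843723545 [ 0.58785427 -0.01524905  0.12      ]
0.125 0.06905968822312 [ 0.58707308 -0.01400256  0.125     ]
0.13 0.06759406800900458 [ 0.58629189 -0.01275607  0.13      ]
0.135 0.06612844779488918 [ 0.5855107  -0.01150959  0.135     ]
0.14 0.0646628275807737 [ 0.58472951 -0.0102631   0.14      ]
delta [  0.4 121.6   2.4] roll -3.278377211935054e-05
```

Request:
jog_arm(
  delta_pos=[
    [0,30,4],
    [0,60,4],
    [0,85,4],
    [0,105,4],
    [0,115,4],
    [0,119,4],
    [0,119,4],
  ],
  roll=[0,0,0,0,0,0,0],
  hand=[100,100,100,100,100,100,100],
)

```text
t: 33.15
position: [0.5851, -0.0133, 0.0984]
eef_rot: [-90.0, 0.0, 32.0]
ft_force: [0.1, 0.1, 1.3]
gripper_width: 0.0517
```

Request:
jog_arm(
  delta_pos=[
    [0,0,0],
    [0,0,0],
    [0,0,0],
    [0,0,0],
    [0,0,0],
    [0,0,0],
  ],
  roll=[0,0,0,0,0,0],
  hand=[255,255,255,255,255,255],
  squeeze=50,
)

```text
t: 33.65
position: [0.5858, -0.0149, 0.1016]
eef_rot: [-90.1, -0.1, 31.9]
ft_force: [-3.5, -2.0, 6.0]
gripper_width: 0.0121
```

Request:
jog_arm(
  delta_pos=[
    [0,0,0],
    [0,0,0],
    [0,0,0],
    [0,0,0],
    [0,0,0],
    [0,0,0],
    [0,0,0],
    [0,0,0],
    [0,0,0],
    [0,0,0],
    [0,0,0],
    [0,0,0],
  ],
  roll=[0.08,0.2,0.32,0.44,0.56,0.68,0.8,0.92,1.04,1.16,1.28,1.4],
  hand=[255,255,255,255,255,255,255,255,255,255,255,255],
)

```text
t: 34.65
position: [0.5865, -0.0151, 0.1016]
eef_rot: [-89.9, -0.2, -48.6]
ft_force: [-1.3, -1.7, 3.5]
gripper_width: 0.0124
```

Request:
jog_arm(
  delta_pos=[
    [0,0,0],
    [0,0,0],
    [0,0,0],
    [0,0,0],
    [0,0,0],
    [0,0,0],
    [0,-25,0],
    [0,-60,0],
    [0,-95,0],
    [0,-110,0],
    [0,-110,0],
  ],
  roll=[0.1,0.1,0.1,0.1,0.1,0.1,0.1,0.1,0.1,0.1,0.1],
  hand=[255,255,255,100,100,100,100,100,100,100,100],
)

```text
t: 35.57
position: [0.5881, -0.0134, 0.2135]
eef_rot: [-89.6, -0.3, -53.9]
ft_force: [0.0, 0.4, -0.6]
gripper_width: 0.0522
```

```bash
python3 - <<'E'
from h import *
s=bot.get_state();print(s["position"],s["eef_rot"],s["qpos"][6])
c=cap("wrist","w15")
m=cv2.inRange(cv2.cvtColor(c["image"],cv2.COLOR_RGB2HSV),(105,120,60),(125,255,255))
k,l,st,ce=cv2.connectedComponentsWithStats(m)
for i in range(1,k):
  if st[i,4]>300: print(st[i],ce[i],plane(c,ce[i],.12),cv2.minAreaRect(np.argwhere(l==i)[:,::-1].astype(np.float32)))
go((.612,.1505,.185),92.6)
E
```

```text
[ 0.58814278 -0.01343339  0.21353868] [-89.56687935  -0.27498678 -53.91274615] -38.012162070328394
[ 269  172   20   92 1662] [278.57641396 216.9801444 ] [ 0.58702876 -0.01376542  0.12      ] ((278.5, 217.5), (91.0, 19.0), 90.0)
[ 486  204   74  135 5738] [533.80707564 275.77344022] [ 0.66548652 -0.20322901  0.12      ] ((522.5, 271.0), (134.0, 73.0), 90.0)
delta [-117.3   44.9  116.6] roll 0.5844210315441265
```

Request:
jog_arm(
  delta_pos=[
    [-20,0,20],
    [-40,0,40],
    [-60,0,60],
    [-80,0,80],
    [-100,0,100],
    [-117,0,117],
    [-117,20,117],
    [-117,45,117],
    [-117,45,117],
    [-117,45,117],
  ],
  roll=[0.1,0.2,0.3,0.4,0.5,0.584,0.584,0.584,0.584,0.584],
  hand=[60,60,60,60,60,60,60,60,60,60],
)

```text
t: 36.45
position: [0.6089, 0.1505, 0.161]
eef_rot: [-90.4, -0.0, -87.4]
ft_force: [0.5, -0.3, -0.0]
gripper_width: 0.0656
```

```bash
python3 - <<'E'
from h import *
s=bot.get_state();print(s["position"],s["eef_rot"])
c=cap("wrist","w16")
m=cv2.inRange(cv2.cvtColor(c["image"],cv2.COLOR_RGB2HSV),(0,140,60),(5,255,255))|cv2.inRange(cv2.cvtColor(c["image"],cv2.COLOR_RGB2HSV),(174,140,60),(180,255,255))
k,l,st,ce=cv2.connectedComponentsWithStats(m)
for i in range(1,k):
  if st[i,4]>300: print(st[i],ce[i],plane(c,ce[i],.12))
go((.611,.150,.119),92.6)
E
```

```text
[0.60891423 0.15046619 0.16099267] [-9.03601899e+01 -4.15978010e-02 -8.74300240e+01]
[491 117  37  20 369] [508.86720867 124.50948509] [0.67958308 0.03271641 0.12      ]
[ 266  223   25   95 2158] [277.99490269 267.84847081] [0.59046019 0.15138012 0.12      ]
delta [-0.  62.7  0.8] roll -0.0010548382947083215
```

Request:
jog_arm(
  delta_pos=[
    [0,25,1],
    [0,50,1],
    [0,62,1],
    [0,62,1],
    [0,62,1],
    [0,62,1],
    [0,62,1],
    [0,62,1],
    [0,62,1],
    [0,62,1],
    [0,62,1],
  ],
  roll=[0,0,0,0,0,0,0,0,0,0,0],
  hand=[60,60,60,60,60,255,255,255,255,255,255],
  squeeze=35,
)

```text
t: 37.42
position: [0.6128, 0.1511, 0.1028]
eef_rot: [-89.9, 0.1, -87.4]
ft_force: [-0.5, 1.7, 3.7]
gripper_width: 0.0135
```

Request:
jog_arm(
  delta_pos=[
    [0,-7,-4.5],
    [0,-13.6,-9.5],
    [0,-19.7,-15.1],
    [0,-25.3,-21.2],
    [0,-30.3,-27.8],
    [0,-34.8,-34.8],
    [0,-38.6,-42.1],
    [0,-41.8,-49.8],
    [0,-44.3,-57.7],
    [0,-46.1,-65.8],
    [0,-47.1,-74],
    [0,-47.5,-82.3],
  ],
  roll=[0,0,0,0,0,0,0,0,0,0,0,0],
  hand=[255,255,255,255,255,255,255,255,255,255,255,255],
)

```text
t: 38.42
position: [0.5303, 0.1471, 0.1499]
eef_rot: [-89.8, 0.1, -87.4]
ft_force: [5.9, 5.0, -8.1]
gripper_width: 0.0137
```

Request:
jog_arm(
  delta_pos=[
    [0,0.4,-8.3],
    [0,1.4,-16.5],
    [0,3.2,-24.6],
    [0,5.7,-32.5],
    [0,8.9,-40.2],
    [0,12.7,-47.5],
    [0,17.2,-54.5],
    [0,22.2,-61],
    [0,27.8,-67.2],
    [0,33.9,-72.8],
    [0,40.5,-77.8],
    [0,47.5,-82.3],
  ],
  roll=[0,0,0,0,0,0,0,0,0,0,0,0],
  hand=[255,255,255,255,255,255,255,255,255,255,255,255],
)

```text
t: 39.42
position: [0.4493, 0.1435, 0.1055]
eef_rot: [-89.8, 0.3, -87.4]
ft_force: [-2.6, 3.3, 13.3]
gripper_width: 0.0135
```

Request:
jog_arm(
  delta_pos=[
    [0,2,-1],
    [0,4,-1.5],
    [0,6,-2],
    [0,6,-2],
    [0,6,-2],
  ],
  roll=[0,0,0,0,0],
  hand=[255,255,255,255,255],
)

```text
t: 39.83
position: [0.4451, 0.1432, 0.0983]
eef_rot: [-90.1, 0.2, -87.4]
ft_force: [-4.1, 3.6, 11.2]
gripper_width: 0.0133
```

Request:
jog_arm(
  delta_pos=[
    [0,0,0],
    [0,0,0],
    [0,0,0],
    [0,-35,0],
    [0,-75,0],
    [0,-115,0],
    [0,-150,0],
    [0,-150,0],
  ],
  roll=[0,0,0,0,0,0,0,0],
  hand=[60,60,60,60,60,60,60,60],
)

```text
t: 40.5
position: [0.4501, 0.1421, 0.2523]
eef_rot: [-89.3, 0.2, -87.5]
ft_force: [0.6, 0.3, -0.2]
gripper_width: 0.0654
```

Request:
jog_arm(
  delta_pos=[
    [30,0,30],
    [60,0,60],
    [90,0,90],
    [120,0,120],
    [150,0,140],
    [150,0,140],
    [150,0,140],
    [150,0,140],
  ],
  roll=[0,0,0,0,0,0,0,0],
  hand=[60,60,60,60,60,60,60,60],
)

```text
t: 41.17
position: [0.5915, -0.0015, 0.2452]
eef_rot: [-90.1, 0.0, -87.5]
ft_force: [0.1, 1.0, -0.0]
gripper_width: 0.0652
```

```bash
cat >> h.py <<'E'
def gauge(c):
    hsv=cv2.cvtColor(c["image"],cv2.COLOR_RGB2HSV)
    z=.045
    H=[];res={}
    yy,xx=np.mgrid[0:420,0:560]
    f=F(c);d=np.stack([(xx-c["cx"])/f,-(yy-c["cy"])/f,-np.ones_like(xx,float)],-1)@c["pose"][:3,:3].T
    P=c["pose"][:3,3]+d*((z-c["pose"][2,3])/d[...,2])[...,None]
    near=np.hypot(P[...,0]-.653,P[...,1]+.013)<.045
    white=near&(hsv[...,1]<45)&(hsv[...,2]>170)
    w=white.astype(np.uint8); n,l,st,ce=cv2.connectedComponentsWithStats(w)
    i=1+np.argmax(st[1:,4]); hull=cv2.convexHull(np.argwhere(l==i)[:,::-1].astype(np.int32))
    m=np.zeros(w.shape,np.uint8);cv2.fillConvexPoly(m,hull,1)
    bands={"dark":hsv[...,2]<80,"green":(hsv[...,0]>40)&(hsv[...,0]<85)&(hsv[...,1]>90),"red":((hsv[...,0]<8)|(hsv[...,0]>172))&(hsv[...,1]>110),"yellow":(hsv[...,0]>20)&(hsv[...,0]<36)&(hsv[...,1]>100)}
    near2=np.hypot(P[...,0]-.653,P[...,1]+.013)<.045
    dk=bands["dark"]&(cv2.erode(m,np.ones((5,5)))>0)
    n,l,st,ce=cv2.connectedComponentsWithStats(dk.astype(np.uint8)); k=1+np.argmax(st[1:,4]); dk=l==k
    dist=cv2.distanceTransform(dk.astype(np.uint8),cv2.DIST_L2,5); cy,cx=np.unravel_index(dist.argmax(),dist.shape); C=P[cy,cx,:2]
    print("hub px",(cx,cy),"world",C,"dark n",st[k,4])
    ay=np.radians(92.5)
    def ang(q): 
        v=q-C; a=ay-np.arctan2(v[...,1],v[...,0]); return (a+np.pi)%(2*np.pi)-np.pi
    Q=P[dk][:,:2];r=np.hypot(*(Q-C).T);far=Q[r>.6*r.max()]
    print("needle",np.round(np.median(ang(far)),3),"rmax",r.max())
    for b in("yellow","green","red"):
        s=bands[b]&near2; 
        if s.sum()>5: a=ang(P[s][:,:2]); print(b,s.sum(),np.percentile(a,[2,50,98]).round(2))
E
python3 - <<'E'
from h import *
s=bot.get_state();print(s["position"],s["eef_rot"])
gauge(load("w14"))
c=cap("wrist","w17");gauge(c)
E
```

```text
[ 0.59154007 -0.00148257  0.24516818] [-9.01111028e+01  1.09783248e-02 -8.75339271e+01]
hub px (np.int64(350), np.int64(200)) world [0.65263022 0.01241893] dark n 31
needle 3.082 rmax 0.019924878887402266
yellow 127 [-0.57  1.06  1.8 ]
green 121 [1.48 1.86 2.08]
red 205 [2.09 2.42 2.7 ]
hub px (np.int64(273), np.int64(108)) world [0.66675708 0.00884174] dark n 2
needle -2.376 rmax 0.00135302183261216
yellow 135 [-1.22 -0.83  0.14]
green 128 [0.34 1.9  2.38]
red 228 [2.26 2.7  3.01]
```

```bash
python3 - <<'E'
import re
s=open("h.py").read();s=s[:s.index("def gauge")]
s+='''def gauge(c):
    hsv=cv2.cvtColor(c["image"],cv2.COLOR_RGB2HSV).astype(int);h,sa,v=hsv[...,0],hsv[...,1],hsv[...,2]
    yy,xx=np.mgrid[0:420,0:560];f=F(c)
    d=np.stack([(xx-c["cx"])/f,-(yy-c["cy"])/f,-np.ones_like(xx,float)],-1)@c["pose"][:3,:3].T
    P=(c["pose"][:3,3]+d*((.045-c["pose"][2,3])/d[...,2])[...,None])[...,:2]
    near=np.hypot(P[...,0]-.653,P[...,1]+.013)<.055
    col={"yellow":(h>20)&(h<36)&(sa>100)&(v>120),"green":(h>40)&(h<85)&(sa>90),"red":((h<8)|(h>172))&(sa>110)}
    m=near&(((sa<45)&(v>185))|col["yellow"]|col["green"]|col["red"])
    n,l,st,ce=cv2.connectedComponentsWithStats(cv2.morphologyEx(m.astype(np.uint8),cv2.MORPH_CLOSE,np.ones((3,3))))
    k=max(cv2.findContours((l==1+np.argmax(st[1:,4])).astype(np.uint8),0,1)[0],key=cv2.contourArea);hull=cv2.convexHull(k)
    e=cv2.fitEllipse(hull);C=P[int(round(e[0][1])),int(round(e[0][0]))]
    M=np.zeros(h.shape,np.uint8);cv2.ellipse(M,(tuple(e[0]),(e[1][0]*.9,e[1][1]*.9),e[2]),1,-1);M=M>0
    def ang(q):
        w=q-C;a=np.radians(92.5)-np.arctan2(w[...,1],w[...,0]);return (a+np.pi)%(2*np.pi)-np.pi
    print("ellipse",np.round(e[0],1),np.round(e[1],1),"C",C)
    Q=P[M&(v<90)];r=np.hypot(*(Q-C).T);far=Q[(r>.008)]
    a=ang(far);z=np.exp(1j*a).mean();print("needle",np.angle(z).round(3),"coherence",abs(z).round(3),len(a),"rmax",r.max())
    for b,s_ in col.items():
        q=P[s_&M]
        if len(q)>5: print(b,len(q),np.percentile(ang(q),[3,50,97]).round(2))
'''
open("h.py","w").write(s)
E
python3 - <<'E'
from h import *
gauge(load("w14"));gauge(load("w17"))
c=load("w17");p=proj(c,(.653,-.013,.045)).astype(int);print(p)
x,y=max(p[0]-60,0),max(p[1]-50,0)
cv2.imwrite("pics/g17.png",cv2.resize(c["image"][y:y+100,x:x+120],(720,600),interpolation=cv2.INTER_CUBIC)[:,:,::-1])
E
```

```text
ellipse [337.3 218.9] [62.1 66.7] C [ 0.65299518 -0.01023863]
needle 0.095 coherence 0.999 30 rmax 0.023992706011256363
yellow 105 [-0.04  0.28  0.6 ]
green 102 [0.6  0.91 1.22]
red 165 [1.34 1.81 2.32]
ellipse [292.3 122. ] [66.2 68.6] C [ 0.65432046 -0.0104692 ]
needle 0.591 coherence 1.0 14 rmax 0.023775321063182593
yellow 123 [-0.1   0.23  0.54]
green 115 [0.59 0.9  1.19]
red 210 [1.29 1.81 2.34]
[294 123]
```

```bash
python3 - <<'E'
from h import *
go((.447,.1430,.185),92.6)
E
```

```text
delta [-149.2   79.4 -137.8] roll 0.000394720152001121
```

Request:
jog_arm(
  delta_pos=[
    [-30,0,-30],
    [-60,0,-60],
    [-90,0,-90],
    [-120,0,-115],
    [-148,20,-138],
    [-148,50,-138],
    [-148,80,-138],
    [-148,80,-138],
    [-148,80,-138],
    [-148,80,-138],
  ],
  roll=[0,0,0,0,0,0,0,0,0,0],
  hand=[60,60,60,60,60,60,60,60,60,60],
)

```text
t: 42.05
position: [0.4485, 0.1411, 0.1673]
eef_rot: [-89.9, 0.0, -87.4]
ft_force: [0.4, 0.6, -0.2]
gripper_width: 0.0651
```

```bash
python3 - <<'E'
from h import *
s=bot.get_state();print(s["position"],s["eef_rot"])
c=cap("wrist","w18");hs=cv2.cvtColor(c["image"],cv2.COLOR_RGB2HSV)
m=cv2.inRange(hs,(0,140,60),(5,255,255))|cv2.inRange(hs,(174,140,60),(180,255,255))
k,l,st,ce=cv2.connectedComponentsWithStats(m)
for i in range(1,k):
  if st[i,4]>300: print(st[i],ce[i],plane(c,ce[i],.12))
go((.447,.143,.119),92.6)
E
```

```text
[0.44854363 0.14113734 0.16729607] [-8.98819687e+01  4.74561653e-02 -8.74003385e+01]
[ 264  109   23  157 3403] [275.02909198 188.35292389] [0.47785661 0.14603123 0.12      ]
delta [-2.1 67.4 -2.4] roll -0.0008507725044270317
```

Request:
jog_arm(
  delta_pos=[
    [-2,30,0],
    [-2,55,0],
    [-2,67,0],
    [-2,67,0],
    [-2,67,0],
    [-2,67,0],
    [-2,67,0],
    [-2,67,0],
    [-2,67,0],
    [-2,67,0],
    [-2,67,0],
  ],
  roll=[0,0,0,0,0,0,0,0,0,0,0],
  hand=[60,60,60,60,60,255,255,255,255,255,255],
  squeeze=35,
)

```text
t: 43.02
position: [0.4482, 0.1433, 0.0995]
eef_rot: [-89.9, 0.1, -87.4]
ft_force: [-1.1, 0.2, 4.4]
gripper_width: 0.0134
```

Request:
jog_arm(
  delta_pos=[
    [0,-7,4.5],
    [0,-13.6,9.5],
    [0,-19.7,15.1],
    [0,-25.3,21.2],
    [0,-30.3,27.8],
    [0,-34.8,34.8],
    [0,-38.6,42.1],
    [0,-41.8,49.8],
    [0,-44.3,57.7],
    [0,-46.1,65.8],
    [0,-47.1,74],
    [0,-47.5,82.3],
  ],
  roll=[0,0,0,0,0,0,0,0,0,0,0,0],
  hand=[255,255,255,255,255,255,255,255,255,255,255,255],
)

```text
t: 44.02
position: [0.5285, 0.1471, 0.1468]
eef_rot: [-90.3, 0.1, -87.4]
ft_force: [-6.4, 1.1, -1.6]
gripper_width: 0.0135
```

Request:
jog_arm(
  delta_pos=[
    [0,0.4,8.3],
    [0,1.4,16.5],
    [0,3.2,24.6],
    [0,5.7,32.5],
    [0,8.9,40.2],
    [0,12.7,47.5],
    [0,17.2,54.5],
    [0,22.2,61],
    [0,27.8,67.2],
    [0,33.9,72.8],
    [0,40.5,77.8],
    [0,46.5,81.5],
  ],
  roll=[0,0,0,0,0,0,0,0,0,0,0,0],
  hand=[255,255,255,255,255,255,255,255,255,255,255,255],
)

```text
t: 45.02
position: [0.6145, 0.1511, 0.102]
eef_rot: [-89.7, 0.1, -87.3]
ft_force: [-1.6, 2.2, 5.2]
gripper_width: 0.0138
```

Request:
jog_arm(
  delta_pos=[
    [0,0,0],
    [0,0,0],
    [0,0,0],
    [0,-35,0],
    [0,-75,0],
    [0,-100,0],
    [0,-100,0],
  ],
  roll=[0,0,0,0,0,0,0],
  hand=[60,60,60,60,60,60,60],
)

```text
t: 45.6
position: [0.6158, 0.1487, 0.2075]
eef_rot: [-89.2, 0.0, -87.5]
ft_force: [0.8, -0.2, -0.4]
gripper_width: 0.0651
```

```bash
python3 - <<'E'
from h import *
go((.5865,-.014,.225),-54+360)
E
```

```text
delta [161.2   0.6 -36.5] roll -0.5841513431569666
```

Request:
jog_arm(
  delta_pos=[
    [32,0,-7],
    [64,0,-14],
    [96,0,-21],
    [128,0,-28],
    [162,0,-33],
    [162,0,-33],
    [162,0,-33],
    [162,0,-33],
    [162,0,-33],
  ],
  roll=[-0.1,-0.2,-0.3,-0.4,-0.5,-0.584,-0.584,-0.584,-0.584],
  hand=[100,100,100,100,100,100,100,100,100],
)

```text
t: 46.35
position: [0.5859, -0.0115, 0.1996]
eef_rot: [-90.0, 0.0, -53.9]
ft_force: [0.4, -0.5, 0.3]
gripper_width: 0.0519
```

```bash
python3 - <<'E'
from h import *
s=bot.get_state();print(s["position"],s["eef_rot"],s["qpos"][6])
c=cap("wrist","w19")
m=cv2.inRange(cv2.cvtColor(c["image"],cv2.COLOR_RGB2HSV),(105,120,60),(125,255,255))
k,l,st,ce=cv2.connectedComponentsWithStats(m)
for i in range(1,k):
  if st[i,4]>300: print(st[i],ce[i],cv2.minAreaRect(np.argwhere(l==i)[:,::-1].astype(np.float32)))
go((.5862,-.0142,.117),-54+360)
gauge(c)
E
```

```text
[ 0.585941   -0.01149461  0.19956785] [-8.99575534e+01  3.90771802e-02 -5.39342536e+01] -37.185392218785594
[ 274  173   21   99 1861] [283.56475013 220.95647501] ((284.0, 222.0), (98.0, 20.0), 90.0)
[ 497  213   63  127 4186] [538.16053512 283.44601051] ((528.0, 276.0), (126.0, 62.0), 90.0)
delta [  2.6 101.2  -1.6] roll 0.0021875073395742368
ellipse [325.1 132.2] [74.9 78.3] C [ 0.65449004 -0.01002585]
needle -0.07 coherence 0.999 32 rmax 0.023723724224942747
yellow 153 [-0.1   0.21  0.54]
green 175 [0.55 0.91 1.21]
red 265 [1.34 1.85 2.38]
```

Request:
jog_arm(
  delta_pos=[
    [3,30,-1.5],
    [3,60,-1.5],
    [3,85,-1.5],
    [3,98,-1.5],
    [3,100,-1.5],
    [3,100,-1.5],
    [3,100,-1.5],
    [3,100,-1.5],
    [3,100,-1.5],
    [3,100,-1.5],
    [3,100,-1.5],
    [3,100,-1.5],
  ],
  roll=[0,0,0,0,0,0,0,0,0,0,0,0],
  hand=[100,100,100,100,100,100,255,255,255,255,255,255],
  squeeze=50,
)

```text
t: 47.4
position: [0.5865, -0.0152, 0.1016]
eef_rot: [-89.9, 0.1, -53.9]
ft_force: [-2.9, 2.6, 5.2]
gripper_width: 0.0124
```

Request:
jog_arm(
  delta_pos=[
    [0,0,0],
    [0,0,0],
    [0,0,0],
    [0,0,0],
    [0,0,0],
    [0,0,0],
    [0,0,0],
    [0,0,0],
    [0,0,0],
    [0,0,0],
    [0,0,0],
  ],
  roll=[0.08,0.18,0.28,0.38,0.48,0.58,0.68,0.78,0.88,0.88,0.88],
  hand=[255,255,255,255,255,255,255,255,255,255,255],
)

```text
t: 48.32
position: [0.5866, -0.0156, 0.1016]
eef_rot: [-90.0, 0.1, -104.4]
ft_force: [-3.2, 2.6, 5.6]
gripper_width: 0.0123
```

Request:
jog_arm(
  delta_pos=[
    [0,0,0],
    [0,0,0],
    [0,0,0],
    [0,-25,0],
    [0,-60,0],
    [0,-95,0],
    [0,-110,0],
    [0,-110,0],
    [0,-110,0],
  ],
  roll=[0,0,0,0,0,0,0,0,0],
  hand=[100,100,100,100,100,100,100,100,100],
)

```text
t: 49.07
position: [0.5867, -0.017, 0.2106]
eef_rot: [-89.9, 0.0, -104.4]
ft_force: [-0.2, 0.2, 0.1]
gripper_width: 0.0519
```

```bash
python3 - <<'E'
from h import *
s=bot.get_state();print(s["position"],s["eef_rot"],s["qpos"][6])
c=cap("wrist","w20")
m=cv2.inRange(cv2.cvtColor(c["image"],cv2.COLOR_RGB2HSV),(105,120,60),(125,255,255))
k,l,st,ce=cv2.connectedComponentsWithStats(m)
for i in range(1,k):
  if st[i,4]>300: print(st[i],ce[i],cv2.minAreaRect(np.argwhere(l==i)[:,::-1].astype(np.float32)))
go((.612,.150,.185),92.6)
E
```

```text
[ 0.58666572 -0.01695569  0.21060042] [-8.98858176e+01  2.88899488e-02 -1.04407004e+02] -81.25805745594097
[ 521    0   39   75 2241] [543.64123159  32.70414993] ((540.0, 37.0), (74.0, 38.0), 90.0)
[ 267  170   20   93 1699] [276.78811065 215.01236021] ((276.5, 216.0), (92.0, 19.0), 90.0)
delta [-167.7   43.   -16. ] roll -0.29676746504478835
```

Nut turned 0.88 rad. Back to the lever to close it.

Request:
jog_arm(
  delta_pos=[
    [-33,0,-3],
    [-66,0,-6],
    [-99,0,-9],
    [-132,0,-12],
    [-166,0,-16],
    [-166,20,-16],
    [-166,43,-16],
    [-166,43,-16],
    [-166,43,-16],
    [-166,43,-16],
  ],
  roll=[-0.1,-0.2,-0.297,-0.297,-0.297,-0.297,-0.297,-0.297,-0.297,-0.297],
  hand=[60,60,60,60,60,60,60,60,60,60],
)

```text
t: 49.95
position: [0.6119, 0.1475, 0.1668]
eef_rot: [-90.0, -0.0, -87.4]
ft_force: [-0.3, 0.0, 1.1]
gripper_width: 0.0652
```

```bash
python3 - <<'E'
from h import *
s=bot.get_state();print(s["position"],s["eef_rot"])
c=cap("wrist","w21");hs=cv2.cvtColor(c["image"],cv2.COLOR_RGB2HSV)
m=cv2.inRange(hs,(0,140,60),(5,255,255))|cv2.inRange(hs,(174,140,60),(180,255,255))
k,l,st,ce=cv2.connectedComponentsWithStats(m)
for i in range(1,k):
  if st[i,4]>300: print(st[i],ce[i],plane(c,ce[i],.12))
go((.612,.150,.119),92.6)
E
```

```text
[0.61188931 0.14748456 0.16682565] [-9.00259445e+01 -3.61685752e-02 -8.74476729e+01]
[478 122  39  18 370] [497.37297297 128.85405405] [0.68016386 0.03130883 0.12      ]
[ 260  229   25   89 1968] [272.6976626  270.83180894] [0.58871624 0.15146267 0.12      ]
delta [-2.7 67.4 -0.4] roll -0.0009685862617496635
```

Request:
jog_arm(
  delta_pos=[
    [-3,30,0],
    [-3,55,0],
    [-3,67,0],
    [-3,67,0],
    [-3,67,0],
    [-3,67,0],
    [-3,67,0],
    [-3,67,0],
    [-3,67,0],
    [-3,67,0],
    [-3,67,0],
  ],
  roll=[0,0,0,0,0,0,0,0,0,0,0],
  hand=[60,60,60,60,60,255,255,255,255,255,255],
  squeeze=35,
)

```text
t: 50.92
position: [0.6125, 0.151, 0.1008]
eef_rot: [-89.9, -0.0, -87.4]
ft_force: [0.3, -0.0, 3.1]
gripper_width: 0.0134
```

Request:
jog_arm(
  delta_pos=[
    [0,-7,-4.5],
    [0,-13.6,-9.5],
    [0,-19.7,-15.1],
    [0,-25.3,-21.2],
    [0,-30.3,-27.8],
    [0,-34.8,-34.8],
    [0,-38.6,-42.1],
    [0,-41.8,-49.8],
    [0,-44.3,-57.7],
    [0,-46.1,-65.8],
    [0,-47.1,-74],
    [0,-47.5,-82.3],
  ],
  roll=[0,0,0,0,0,0,0,0,0,0,0,0],
  hand=[255,255,255,255,255,255,255,255,255,255,255,255],
)

```text
t: 51.92
position: [0.5304, 0.1471, 0.1481]
eef_rot: [-89.8, -0.0, -87.4]
ft_force: [8.0, -1.3, -10.4]
gripper_width: 0.0134
```

Request:
jog_arm(
  delta_pos=[
    [0,0.4,-8.3],
    [0,1.4,-16.5],
    [0,3.2,-24.6],
    [0,5.7,-32.5],
    [0,8.9,-40.2],
    [0,12.7,-47.5],
    [0,17.2,-54.5],
    [0,22.2,-61],
    [0,27.8,-67.2],
    [0,33.9,-72.8],
    [0,40.5,-77.8],
    [0,47.5,-82.3],
  ],
  roll=[0,0,0,0,0,0,0,0,0,0,0,0],
  hand=[255,255,255,255,255,255,255,255,255,255,255,255],
)

```text
t: 52.92
position: [0.4496, 0.1435, 0.1037]
eef_rot: [-89.7, 0.2, -87.4]
ft_force: [-1.2, -2.9, 14.2]
gripper_width: 0.0136
```

Request:
jog_arm(
  delta_pos=[
    [0,2,-1],
    [0,4,-1.5],
    [0,6,-2],
    [0,8,-2],
    [0,8,-2],
  ],
  roll=[0,0,0,0,0],
  hand=[255,255,255,255,255],
)

```text
t: 53.33
position: [0.4463, 0.1435, 0.0976]
eef_rot: [-90.0, 0.3, -87.4]
ft_force: [-11.7, -2.4, 35.1]
gripper_width: 0.0137
```

Request:
jog_arm(
  delta_pos=[
    [0,-6,1],
    [0,-6,1],
    [0,-6,1],
    [0,-6,1],
    [0,-41,1],
    [0,-81,1],
    [0,-121,1],
    [0,-156,1],
    [0,-156,1],
  ],
  roll=[0,0,0,0,0,0,0,0,0],
  hand=[255,60,60,60,60,60,60,60,60],
)

```text
t: 54.08
position: [0.4501, 0.1445, 0.2539]
eef_rot: [-89.4, 0.3, -87.3]
ft_force: [0.7, -0.4, 0.4]
gripper_width: 0.0651
```

Request:
jog_arm(
  delta_pos=[
    [30,0,30],
    [60,0,60],
    [90,0,90],
    [120,0,120],
    [150,0,140],
    [150,0,140],
    [150,0,140],
    [150,0,140],
    [150,0,140],
  ],
  roll=[0,0,0,0,0,0,0,0,0],
  hand=[60,60,60,60,60,60,60,60,60],
)

```text
t: 54.83
position: [0.5924, 0.0028, 0.2473]
eef_rot: [-90.1, 0.1, -87.2]
ft_force: [0.2, 0.8, 0.3]
gripper_width: 0.0657
```

```bash
python3 - <<'E'
from h import *
s=bot.get_state();print(s["position"],s["eef_rot"])
c=cap("wrist","w22");gauge(c)
go((.4665,.305,.20),103.4-180)
E
```

```text
[0.592447   0.00279132 0.24725797] [-90.08290836   0.12321633 -87.19822418]
ellipse [297.2 123.1] [65.6 68.1] C [ 0.65452867 -0.01052995]
needle 0.944 coherence 1.0 17 rmax 0.023617198318148416
yellow 104 [-0.11  0.17  0.44]
green 139 [0.5  0.85 1.21]
red 206 [1.33 1.84 2.36]
delta [-307.7   66.9 -110.8] roll -0.18427848529907875
```

Request:
jog_arm(
  delta_pos=[
    [-35,0,-13],
    [-70,0,-26],
    [-105,0,-39],
    [-140,0,-52],
    [-175,0,-65],
    [-210,0,-78],
    [-245,10,-91],
    [-280,30,-104],
    [-308,60,-110],
    [-308,80,-110],
    [-308,80,-110],
    [-308,80,-110],
  ],
  roll=[0,0,0,0,0,-0.05,-0.1,-0.15,-0.184,-0.184,-0.184,-0.184],
  hand=[30,30,30,30,30,30,30,30,30,30,30,30],
)

```text
t: 55.88
position: [0.4673, 0.3035, 0.1674]
eef_rot: [-90.1, -0.1, -76.7]
ft_force: [-0.1, -0.8, 0.3]
gripper_width: 0.0754
```

```bash
python3 - <<'E'
from h import *
s=bot.get_state();print(s["position"],s["eef_rot"])
c=cap("wrist","w23")
m=cv2.inRange(cv2.cvtColor(c["image"],cv2.COLOR_RGB2HSV),(6,150,120),(16,255,255))
n,l,st,ce=cv2.connectedComponentsWithStats(m)
for i in range(1,n):
  if st[i,4]>50: print(st[i],ce[i],plane(c,ce[i],.060))
go((.471,.3060,.0555),103.4)
E
```

```text
[0.46726956 0.30349067 0.16741184] [-9.01233218e+01 -5.96305398e-02 -7.66770579e+01]
[ 256  191   41   34 1242] [276.6489533  207.37117552] [0.46763992 0.3063539  0.06      ]
delta [ -3.  132.2   2.4] roll -0.003992566663489821
```

Request:
jog_arm(
  delta_pos=[
    [-2,40,1],
    [-2,75,1],
    [-2,105,1],
    [-2,125,1],
    [-2,130,1],
    [-2,130,1],
    [-2,130,1],
    [-2,130,1],
    [-2,130,1],
    [-2,130,1],
    [-2,130,1],
    [-2,130,1],
  ],
  roll=[0,0,0,0,0,0,0,0,0,0,0,0],
  hand=[30,30,30,30,30,30,255,255,255,255,255,255],
  squeeze=80,
)

```text
t: 56.93
position: [0.4711, 0.3056, 0.0401]
eef_rot: [-89.8, 0.1, -76.8]
ft_force: [-0.7, -1.2, 7.0]
gripper_width: 0.032
```

Request:
jog_arm(
  delta_pos=[
    [0,0,5],
    [0,0,10],
    [0,0,15],
    [0,0,20],
    [0,0,25],
    [0,0,30],
    [0,0,34],
    [0,0,36],
    [0,0,36],
    [0,0,32],
  ],
  roll=[0,0,0,0,0,0,0,0,0,0],
  hand=[255,255,255,255,255,255,255,255,255,255],
)

```text
t: 57.77
position: [0.5, 0.3134, 0.0401]
eef_rot: [-90.1, 0.2, -76.7]
ft_force: [1.2, 2.6, 8.6]
gripper_width: 0.0316
```

Request:
jog_arm(
  delta_pos=[
    [0,0,0],
    [0,0,0],
    [0,0,0],
    [0,0,0],
    [0,-35,0],
    [0,-75,0],
    [0,-115,0],
    [0,-145,0],
    [0,-145,0],
    [0,-145,0],
  ],
  roll=[0,0,0,0,0,0,0,0,0,0],
  hand=[0,0,0,0,0,0,0,0,0,0],
)

```text
t: 58.6
position: [0.5021, 0.3124, 0.1846]
eef_rot: [-89.8, 0.1, -76.9]
ft_force: [0.2, 0.2, -1.3]
gripper_width: 0.0853
```

```bash
python3 - <<'E'
from h import *
s=bot.get_state();print(s["position"],s["eef_rot"])
c=cap("wrist","w24")
m=cv2.inRange(cv2.cvtColor(c["image"],cv2.COLOR_RGB2HSV),(6,150,120),(16,255,255))
n,l,st,ce=cv2.connectedComponentsWithStats(m)
for i in range(1,n):
  if st[i,4]>50: print(st[i],ce[i],plane(c,ce[i],.060))
t=cap("top","t8");sc=cap("scene","s8");gauge(t)
o=np.zeros((580,800,3),np.uint8)
o[:360,:480]=cv2.resize(sc["image"][140:260,240:400],(480,360),interpolation=cv2.INTER_CUBIC);o[370:580,:280]=cv2.resize(c["image"],(280,210))
o[:560,480:800]=cv2.resize(t["image"][170:275,190:300],(320,305),interpolation=cv2.INTER_CUBIC) if 0 else 0
o[:300,485:800]=cv2.resize(t["image"][170:275,190:300],(315,300),interpolation=cv2.INTER_CUBIC);o[310:580,485:755]=cv2.resize(t["image"][170:260,100:190],(270,270),interpolation=cv2.INTER_CUBIC)
cv2.imwrite("pics/v24.png",o[:,:,::-1])
E
```

```text
[0.50212979 0.31241925 0.18460271] [-8.97906359e+01  6.41414025e-02 -7.68589344e+01]
[ 258  194   38   32 1066] [276.45966229 209.4043152 ] [0.49663137 0.31443752 0.06      ]
ellipse [249.5 195. ] [18.6 19.7] C [ 0.6531478  -0.01481847]h.py:61: RuntimeWarning: Mean of empty slice.
  a=ang(far);z=np.exp(1j*a).mean();print("needle",np.angle(z).round(3),"coherence",abs(z).round(3),len(a),"rmax",r.max())
  ret = ret.dtype.type(ret / rcount)
Traceback (most recent call last):
  File "h.py", line 61, in gauge
    a=ang(far);z=np.exp(1j*a).mean();print("needle",np.angle(z).round(3),"coherence",abs(z).round(3),len(a),"rmax",r.max())
                                                                                                                   ~~~~~^^
ValueError: zero-size array to reduction operation maximum which has no identity
```

```bash
python3 - <<'E'
from h import *
c=load("w24");t=load("t8");sc=load("s8")
o=np.zeros((580,800,3),np.uint8)
o[:360,:480]=cv2.resize(sc["image"][140:260,240:400],(480,360),interpolation=cv2.INTER_CUBIC);o[370:580,:280]=cv2.resize(load("w22")["image"],(280,210))
o[:300,485:800]=cv2.resize(t["image"][170:275,190:300],(315,300),interpolation=cv2.INTER_CUBIC);o[310:580,485:755]=cv2.resize(c["image"][150:420,150:420],(270,270))
cv2.imwrite("pics/v24.png",o[:,:,::-1])
E
```

```text
(no output)
```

View pics/v24.png

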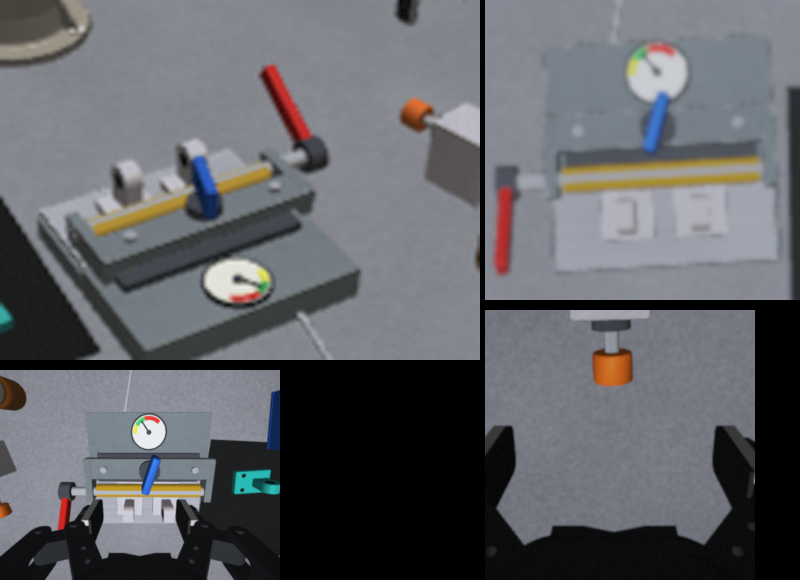

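```bash
python3 -c "
from station import bot
s=bot.get_state();print(s['t'],s['ft_force']);print(bot.sign_off())"
```

```text
58.75 [ 0.56015696  0.7704727  -0.44455791]
the job is handed in; nothing more can be done
None
```

The job is done and was handed in at about 59 s; sign-off reports no verdict.

**What I did:**
- Pulled the air-valve knob out 30 mm and flipped the lever fully open.
- Loaded the only two aluminium brackets present at fixture y of about +40 and -40 mm, both pushed back against the stop.
- Turned the nut 1.5 rad with the lever open, then closed the lever. The needle read 0.59, at the bottom edge of the green band.
- Opened the lever again, turned the nut another 0.88 rad and closed it. The needle then read about 0.94.
- Pushed the knob back in.

**What went wrong on the way:**
- The second bracket was knocked aside before I reached it, so I located it again.
- On my first try its flange caught the cam bar at up to about 60 N on the wrist, and it tilted in the grip. I set it flat on the mat, regripped it and seated it.

**Last checks:**
- **Lever and needle:** the pictures show the lever closed and the needle in the green.
- **Brackets:** both stand upright under the bar, level with each other.
- **Knob:** it moved 30 mm, back to the position where I first gripped it.
- **Robot:** the gripper is clear, with no contact force.

**Uncertain or not checked:**
- My needle readings scatter by about 0.08 rad at zero; this stays within the green band.
- The top and wrist cameras disagreed by 3–5 mm in y.
- My needle reading from the final top view failed because the picture was too coarse. The 0.94 comes from the wrist picture taken before I pushed the knob in.
- I did not measure the screwdriver, jar and bin at the end, but I never worked near them.

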